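# Load the dip tester: seat the trough, hang the coupon carriers

### The job

Load the dip tester for a corrosion run. First, while the rod is still empty, set the empty trough on the tester's base plate so that it sits flat with both locating pins up through its ears; then hang every coupon carrier on the bench by its eye on the tester's rod, pushed in far enough that the gravity flap drops shut behind it. When all hang there, switch the tester on at the toggle on its housing, and leave the beaker and the timer where they are throughout.

Things in the scene. Friction and masses are not known exactly. Their poses are not given: they have to be found in the camera images.
- tester: Dip tester, fixed: aluminium base plate, grey housing at its back, and on the housing a narrow mast with a level steel rod over the plate and a gravity flap above it. Origin: on the bench under the housing's front face, mid-width; x points back (the rod points to -x), z up. Base plate x = -138 to +54 mm, y = +-76 mm, top z = 12 mm. Housing x = 0 to 50, y = +-56, top z = 124 mm. Mast y = +-9, z to 193 mm.
- rod_tip (a point): Free end of the rod, on its axis, 150 mm above the bench; same axes as the tester, so the rod runs from here along +x. A level round steel bar of 8 mm, 133 mm free length up to its carriage block. It takes all the carriers one behind another, 30 mm apart or so; carriers already on it slide farther in when pushed.
- rod_root (a point): Where the rod's axis enters its carriage block on the mast, 135 mm from the tip; same axes as the tester.
- flap_pivot (a point): Pivot of the flap, 15 mm behind the rod tip and 32 mm above the rod's axis, under the end of a flat steel arm 10 mm wide that runs above the rod from the mast; the arm's underside is 38 mm and its top 43 mm above the rod's axis (the highest point of the tester). The clevis at the pivot is 16 mm wide and reaches down to 26 mm above the rod's axis.
- flap (a joint): Gravity flap, rad: 0 = down and shut against its stop; grows to 1.2 as its lip swings up towards the housing. No spring, 25 g; it cannot swing outwards past 0. A carrier slid along the rod towards the housing lifts it with its top edge; once the carrier's middle is 50 mm or more behind the rod tip it falls shut, and the carrier cannot come off.
- flap_lip (a point): Middle of the flap's lower lip; moves with the flap, a steel plate 10 mm wide and 28 mm long centred over the rod. Shut, it slopes down and towards the housing, the lip 25 mm behind the rod tip and 6 mm above the rod's axis.
- seat (a point): Middle of the trough's place on the base plate, at the plate's top, under the rod, 66 mm in front of the housing; same axes as the tester.
- pin_a (a point): Tip of one locating pin, at x = +44, y = +66 mm from the seat, 20 mm above the base plate. Both pins are 8 mm steel, straight for 14 mm and tapered above.
- pin_b (a point): Tip of the other locating pin, at x = -44, y = -66 mm from the seat, 20 mm above the base plate.
- power (a joint): Bat-handle power switch on the housing's top, rad: 0 = off (handle leans to the tester's -y), 1.0 = on (leans as far to +y); stays where it is left, needs about 2 N at the tip.
- power_tip (a point): Tip of the switch handle; moves with it. The handle is a round steel bat 10 mm thick at the tip and 30 mm long, pivoted 3 mm above the housing's top at x = 34, y = -28 mm of the tester.
- trough_mid (a point): Middle of the loose empty white trough, 20 mm above its underside: an open box 118 (its x) x 104 (its y) x 40 mm tall, 120 to 200 g, the same after half a turn. Two ears 8 mm thick, level with the underside, at x = +44, y = +66 mm and x = -44, y = -66 mm, each with an upright 11 mm hole for a pin. Seated, its x lies along the tester's x (either way round), flat on the plate.
- handle_l (a point): Grip point of the trough's lug handle at its +y side, 84 mm from the middle and 32 mm above the underside, best gripped across x from above. The lug is a bar 24 mm wide (x) and 16 mm tall that sticks out of the wall along y from 52 to 99 mm from the trough's middle, its top level with the rim.
- handle_r (a point): Grip point of the other, equal lug handle, at the trough's -y side.
- beaker_mid (a point): Bystander: small glass beaker, 55 mm wide, 66 mm tall; point half-way up. Leave it alone.
- clock_mid (a point): Bystander: white bench timer, 62 x 64 x 18 mm; its middle. Leave it alone.
- carrier_a_mid (a point): Coupon carrier (absent in some runs), 90 g: upright white plate 76 wide, 8 thick, 80 mm tall with a steel coupon let in, on a steel foot 26 x 62 x 8 mm that lets it stand. Point: its middle, 40 mm up; x = the plate's normal, y = along its width, z up; the same after half a turn. Plain grip areas left and right of the eye, 10 to 38 mm from the middle, up to the top edge.
- carrier_a_eye (a point): Centre of that carrier's eye, a square hole through the plate, 18 mm wide, 16 mm high, 62 mm above its underside (18 mm below its top edge); same axes.
- carrier_b_mid (a point): Coupon carrier (absent in some runs), 90 g: upright white plate 76 wide, 8 thick, 80 mm tall with a steel coupon let in, on a steel foot 26 x 62 x 8 mm that lets it stand. Point: its middle, 40 mm up; x = the plate's normal, y = along its width, z up; the same after half a turn. Plain grip areas left and right of the eye, 10 to 38 mm from the middle, up to the top edge.
- carrier_b_eye (a point): Centre of that carrier's eye, a square hole through the plate, 18 mm wide, 16 mm high, 62 mm above its underside (18 mm below its top edge); same axes.
- carrier_c_mid (a point): Coupon carrier (absent in some runs), 90 g: upright white plate 76 wide, 8 thick, 80 mm tall with a steel coupon let in, on a steel foot 26 x 62 x 8 mm that lets it stand. Point: its middle, 40 mm up; x = the plate's normal, y = along its width, z up; the same after half a turn. Plain grip areas left and right of the eye, 10 to 38 mm from the middle, up to the top edge.
- carrier_c_eye (a point): Centre of that carrier's eye, a square hole through the plate, 18 mm wide, 16 mm high, 62 mm above its underside (18 mm below its top edge); same axes.

How it is judged:
By the outcome, as a careful person would: the job done as asked, in the order asked, and still so for the second after the job is handed in, with the robot touching nothing.
Of carrier_a, carrier_b, carrier_c only 2 to 3 are there at a start; the rules pass over those that are not, and their reading is None.
At some moment in a run one of trough, carrier_a, carrier_b, carrier_c may be knocked a few centimetres aside while the robot is not near it.
It also fails if it takes over 210 s, if anything falls off the work surface, if the arm or the gripper's body presses on something with over 40 N, if the wrist force passes 120 N, or if a joint passes its speed limit or range.

### The arm

A 6-joint arm with a two-finger parallel gripper is mounted at the origin on the work surface; the furniture and walls round the work are solid. World frame = base frame: x ahead of the robot, y to its left, z up, the work surface at z = 0. Lengths are in mm, angles in rad, forces in N, time in s.
With the tool pointing down it reaches from about 275 to 1000 mm from the base axis. Payload 8.4 kg.
Tool frame: the origin (TCP) lies midway between the tips of the shut fingers; the grasp point (between the pads) lies 19 mm behind it; z points along the fingers, x is the direction in which the jaws open and shut, and the axes are right-handed (so a half turn about z gives the same grasp; the last joint's range is limited). The gripper opens to 85 mm and grips with 20 to 120 N. Pads are 22 mm wide; open, the fingers measure 114 mm over their backs; the gripper's body (76 mm by 85 mm) begins 54 mm behind the grasp point. The pads swing forward as they close: fully open they stand 13 mm farther back than shut.
Start: joints at [-1.203, 0.353, 1.633, -0, 1.155, -0.002], TCP at [225.892, -582.753, 231.281] pointing down, gripper open.
Joint ranges: [-2.63, 2.63], [-0.92, 2.1], [0.06, 2.66], [-1.3, 4.44], [0, 2.69], [-3.02, 3.02]. Speed limits (rad/s): [2.22, 2.22, 2.79, 3.14, 3.14, 3.14].

### API

Orientations are given as [roll, pitch, yaw] about the fixed x, y, z axes, in that order (R = Rz(yaw) Ry(pitch) Rx(roll)).
In Python, from rig import sense, grab_frame, camera_model, job gives the robot as it stands.
- The arm moves only by the tool arm_command, never from a script. Its argument "plan" is a list of rows, each an object with "translation": the shift along the tool's x, y, z in cm, a list of three; "twist": the turn about the tool's z in rad; "gripper": the opening, from 0 (shut) to 1 (fully open). A call has exactly 5 rows; each row is the pose to reach, as a shift and turn from the pose measured when the call began, along the tool's axes at that moment; what a row does not reach only later rows make up. A row lasts 1/12 s, in which the tool goes at most 41.7 mm and 7.16 degrees, less where a joint would pass 70% of its speed; a pose out of reach is approached as far as the arm can. A call with a gripper value outside its range is refused whole. The fingers move at their own pace and stop on an object; "squeeze" is the grip in N (left out, the last holds). Time passes only in rows, so rows that repeat a pose let the fingers close, or fill a call up. It gives the time, the measured TCP pose, the force and the opening at its end, in the units of the state.
- sense(): the state, without advancing time (a new reading comes with each control period).
- grab_frame(name): name is "scene" or "top" or "wrist"; returns the picture (420x560x3 uint8, blue, green, red); there is no depth.
- camera_model(name): a dict with "fx", "fy", "cx", "cy" (pixels), "dist_coeffs" ([k1, k2, p1, p2, k3] as OpenCV has them; the pictures are not rectified), "pose" (4x4, takes a point from camera to world coordinates). Camera axes: x right, y down, z forward; pixel columns grow to the right and rows downward; lengths in mm; the calibration is good to about 2 mm. A picture is of the moment at which its call begins: read the wrist's pose just before it. camera_model takes no time and is no camera call; for the wrist camera it gives the pose at the moment of the call.
- job.sign_off(): hands the job in, once; it reports no verdict.
The state is a dict: "clock": time; "qpos": joint angles; "qvel": joint speeds; "joint_efforts": joint torques, N m; "eef_pos": TCP position; "tcp_rot": TCP orientation; "contact_force": force on the tool from outside, world axes, zero at the start; "wrist_torque": the same for the moment, N m; "opening": opening from 0.0 (shut) to 1.0 (fully open).
Only numpy, scipy, OpenCV 4.12 (cv2) and the standard library are available. Lean on these libraries where they do the work, as an engineer would, in place of code of your own. Each camera call takes 0.05 s, during which the arm holds its last target.

## Working session

There is one attempt and no reset: what is moved stays moved. The work goes in short steps, Python scripts to look and compute and a tool call to move; the robot and the scene stay as the last step left them, time stands still between calls to the robot, and variables do not carry over. Pictures are saved under pics/ and viewed, and the job is handed in when it is done.

Besides the shell and the picture viewer there is one more tool, called after "Request:" in YAML: its name, and indented under it one key for each argument. arm_command: Moves the arm, as the interface text tells. Its arguments: {"type":"object","properties":{"plan":{"type":"array","items":{"type":"object","properties":{"translation":{"type":"array","items":{"type":"number"}},"twist":{"type":"number"},"gripper":{"type":"number"}}}},"squeeze":{"type":"number"}},"required":["plan"]}

```bash
ls; mkdir -p pics
python3 - <<'E'
from rig import sense, grab_frame, camera_model
import cv2
print(sense())
for n in ("scene","top","wrist"):
    m=camera_model(n); print(n,m)
    cv2.imwrite(f"pics/{n}0.png",grab_frame(n))
E
```

```text
pics
{'clock': 0.0, 'qpos': array([-1.20342491e+00,  3.53676396e-01,  1.63413152e+00, -3.21396147e-06,
        1.15521274e+00, -2.40474567e-03]), 'qvel': array([ 0.00097228, -0.00062058,  0.00024214, -0.00118811,  0.00054501,
        0.00120306]), 'joint_efforts': array([ 2.27384924e-03, -6.05234528e+01, -3.42067373e+01,  1.41721530e-04,
        9.41393373e-03,  9.01298236e-08]), 'eef_pos': array([ 225.70282374, -582.30789002,  230.54516454]), 'tcp_rot': array([-3.14159216e+00,  1.42800441e-03, -1.20101886e+00]), 'contact_force': array([-0.71287679, -0.35158852, -0.3562987 ]), 'wrist_torque': array([-0.04039435, -0.01658506,  0.01121762]), 'opening': 0.9982408876418797}
scene {'fx': 413.7797216968875, 'fy': 413.7797216968875, 'cx': 282.79067427949843, 'cy': 208.7351230198575, 'dist_coeffs': array([-0.03070379,  0.        ,  0.        ,  0.        ,  0.        ]), 'pose': array([[ 7.92180825e-01,  4.71734830e-01, -3.87189606e-01,
         8.59483205e+02],
       [ 6.10060396e-01, -5.94841286e-01,  5.23440691e-01,
        -5.05746288e+02],
       [ 1.66088419e-02, -6.50868723e-01, -7.5
[... 513 characters left out ...]
e-02, -1.46353570e-01, -9.89171392e-01,
         1.22141999e+03],
       [ 0.00000000e+00,  0.00000000e+00,  0.00000000e+00,
         1.00000000e+00]])}
wrist {'fx': 302.3936827618485, 'fy': 302.3936827618485, 'cx': 274.89538128569393, 'cy': 206.00736067574692, 'dist_coeffs': array([-0.01130298,  0.        ,  0.        ,  0.        ,  0.        ]), 'pose': array([[ 3.61159273e-01, -8.98130118e-01, -2.50851092e-01,
         2.88820628e+02],
       [-9.32501708e-01, -3.48460175e-01, -9.49529896e-02,
        -5.58835635e+02],
       [-2.13147564e-03,  2.68212224e-01, -9.63357493e-01,
         3.73101246e+02],
       [ 0.00000000e+00,  0.00000000e+00,  0.00000000e+00,
         1.00000000e+00]])}
```

View pics/top0.png

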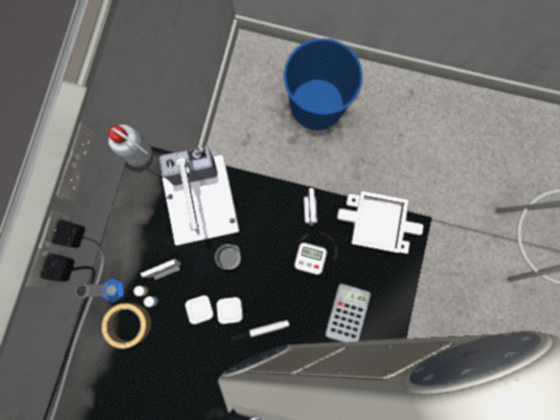

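View pics/scene0.png

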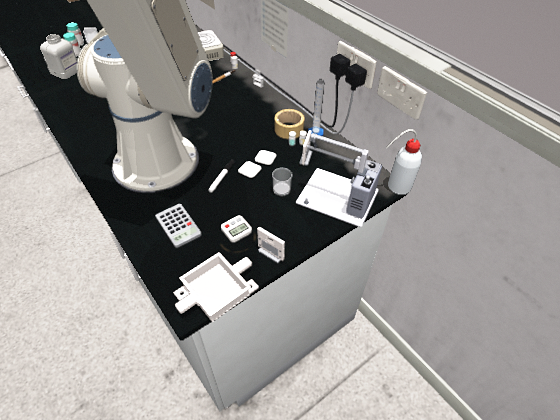

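View pics/wrist0.png

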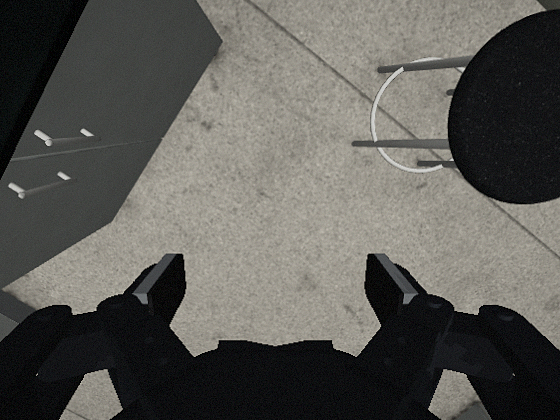

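```bash
cat > h.py <<'E'
import numpy as np, cv2, sys
from rig import sense, grab_frame, camera_model, job
def px2ray(m,uv):
    K=np.array([[m['fx'],0,m['cx']],[0,m['fy'],m['cy']],[0,0,1.]])
    p=cv2.undistortPoints(np.array(uv,float).reshape(-1,1,2),K,m['dist_coeffs']).reshape(-1,2)
    d=np.c_[p,np.ones(len(p))]@m['pose'][:3,:3].T
    return m['pose'][:3,3],d
def onz(m,uv,z):
    o,d=px2ray(m,uv); z=np.broadcast_to(np.asarray(z,float),(len(d),))
    return o+d*((z-o[2])/d[:,2])[:,None]
def proj(m,P):
    K=np.array([[m['fx'],0,m['cx']],[0,m['fy'],m['cy']],[0,0,1.]])
    T=np.linalg.inv(m['pose'])
    r,_=cv2.Rodrigues(T[:3,:3])
    return cv2.projectPoints(np.array(P,float).reshape(-1,1,3),r,T[:3,3],K,m['dist_coeffs'])[0].reshape(-1,2)
def tri(m1,uv1,m2,uv2):
    o1,d1=px2ray(m1,[uv1]);o2,d2=px2ray(m2,[uv2]);d1=d1[0];d2=d2[0]
    A=np.c_[d1,-d2]; s=np.linalg.lstsq(A,o2-o1,rcond=None)[0]
    a=o1+d1*s[0];b=o2+d2*s[1]
    return (a+b)/2,np.linalg.norm(a-b)
def crop(img,x0,y0,x1,y1,f,name):
    c=cv2.resize(img[y0:y1,x0:x1],None,fx=f,fy=f,interpolation=cv2.INTER_CUBIC)
    cv2.imwrite(name,c)
E
python3 - <<'E'
from h import *
m=camera_model('top')
print(onz(m,[(310,205),(160,268),(380,222),(195,235),(185,165)],0).round())
t=cv2.imread('pics/top0.png');s=cv2.imread('pics/scene0.png')
crop(t,140,130,260,290,5,'pics/t1.png' ) if 0 else crop(t,100,140,260,290,5,'pics/t1.png')
crop(t,290,170,440,290,5,'pics/t2.png')
crop(s,230,100,430,230,4,'pics/s1.png')
crop(s,150,200,300,320,5,'pics/s2.png')
E
```

```text
[[ 496.  -49.    0.]
 [ 350.  308.    0.]
 [ 453. -216.    0.]
 [ 427.  227.    0.]
 [ 598.  254.    0.]]
```

View pics/t1.png

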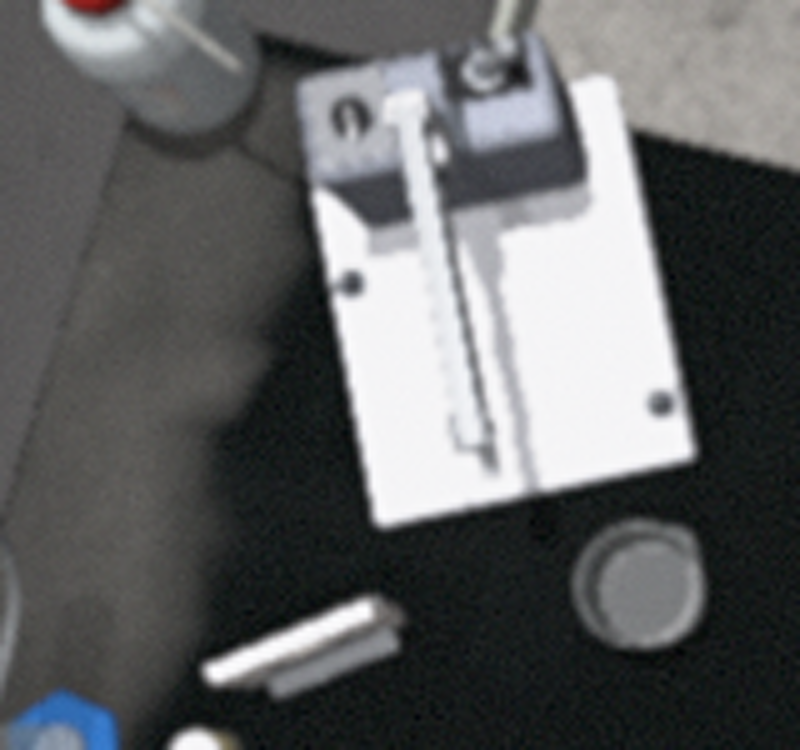

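View pics/t2.png

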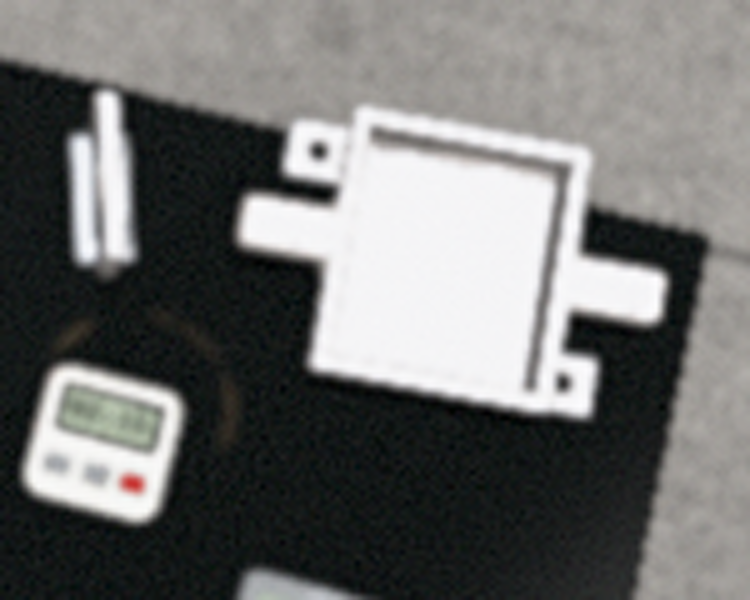

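View pics/s1.png

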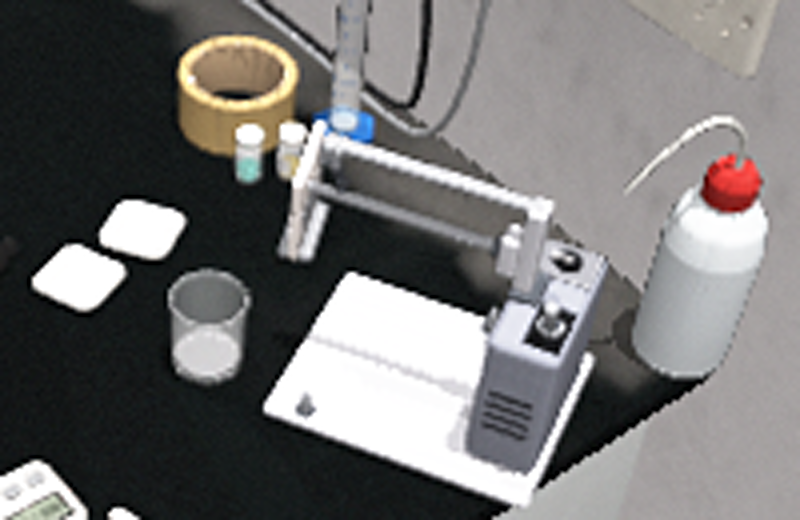

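View pics/s2.png

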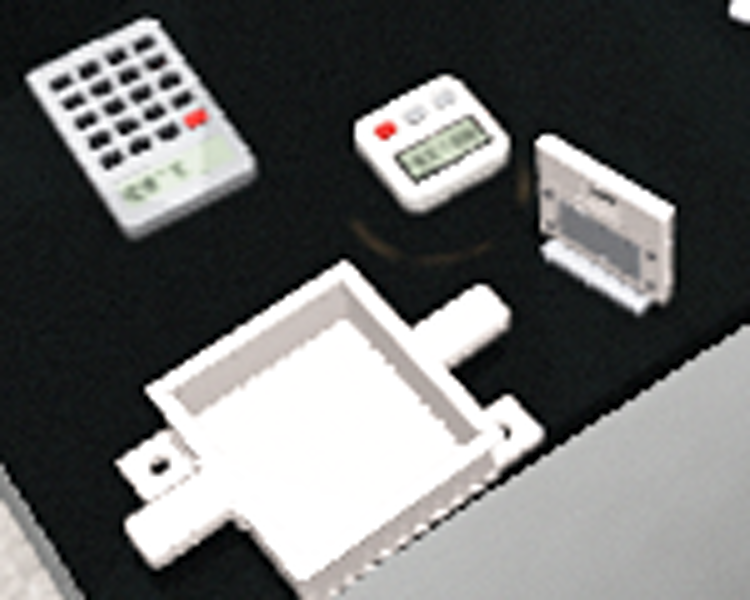

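Run:
```python
from h import *
m=camera_model('top')
f=lambda c,x0,y0,k=5:[((a+.5)/k-.5+x0,(b+.5)/k-.5+y0) for a,b in c]
pins=onz(m,f([(350,283),(660,403)],100,140),30); print('pins',pins.round(1))
d=pins[0]-pins[1]; yaw=np.arctan2(d[1],d[0])-np.arctan2(132,88); print('dist',np.hypot(*d[:2]),np.hypot(132,88),'yaw',yaw,'seat',pins.mean(0).round(1))
pl=onz(m,f([(378,527),(697,460),(610,78)],100,140),12);print('plate',pl.round(1))
d=pl[0]-pl[1];print(np.hypot(*d[:2]),np.arctan2(d[1],d[0])-np.pi/2); d=pl[2]-pl[1];print(np.hypot(*d[:2]),np.arctan2(d[1],d[0]))
mid=(pl[0]+pl[2])/2;
# trough
ho=onz(m,f([(318,151),(564,384)],290,170),8);print('holes',ho.round(1));d=ho[0]-ho[1];print(np.hypot(*d[:2]),'yaw',np.arctan2(d[1],d[0])-np.arctan2(132,88),ho.mean(0).round(1))
c=onz(m,f([(357,106),(591,153),(541,413),(308,370)],290,170),40);print(c.round(1),c.mean(0).round(1))
l=onz(m,f([(244,224),(665,297)],290,170),40);print('lug ends',l.round(1),l.mean(0))
# carriers top edges z=80 mid
ca=onz(m,f([(106,95),(123,262)],290,170),80);print('A',ca.round(1),ca.mean(0).round(1))
cb=onz(m,f([(207,674),(376,605)],100,140),80);print('B',cb.round(1),cb.mean(0).round(1))
for q in(ca,cb):
  d=q[0]-q[1];print(np.hypot(*d[:2]),np.arctan2(d[1],d[0]))
```

```text
pins [[515.7 282.8  30. ]
 [457.3 137.6  30. ]]
dist 156.4894211470333 158.64425612041552 yaw 0.20525929237601293 seat [486.5 210.2  30. ]
plate [[402.4 271.2  12. ]
 [432.2 121.7  12. ]
 [618.3 163.7  12. ]]
152.40220151646355 0.19685078993731375
190.7481312014987 0.22201597964310535
holes [[ 506.3 -152.     8. ]
 [ 393.2 -264.6    8. ]]
159.61745349488737 yaw -0.19940431031035177 [ 449.7 -208.3    8. ]
[[ 522.1 -166.2   40. ]
 [ 498.6 -274.5   40. ]
 [ 377.6 -245.7   40. ]
 [ 398.5 -139.3   40. ]] [ 449.2 -206.5   40. ]
lug ends [[ 466.8 -111.7   40. ]
 [ 430.6 -305.4   40. ]] [ 448.72989704 -208.55424994   40.        ]
A [[521.  -46.   80. ]
 [444.7 -52.2  80. ]] [482.8 -49.1  80. ]
B [[333.4 330.4  80. ]
 [362.4 257.7  80. ]] [347.9 294.1  80. ]
76.58642373404236 0.07998743067620413
78.34634145951182 1.9500820204117693
```

```bash
cat >> h.py <<'E'
def go(x,y,z,yaw):
    s=sense(); r,p,w=s['tcp_rot']
    from scipy.spatial.transform import Rotation as Ro
    R=Ro.from_euler('xyz',[r,p,w]).as_matrix()
    t=R.T@(np.array([x,y,z])-s['eef_pos'])/10
    tw=-(yaw-w); tw=(tw+np.pi)%(2*np.pi)-np.pi
    print('at',s['eef_pos'].round(1),'rot',s['tcp_rot'].round(3),'op',round(s['opening'],3),'F',s['contact_force'].round(1),'t',round(s['clock'],2),'q',s['qpos'].round(2))
    print('MOVE cm',t.round(2),'twist',round(tw,3))
E
python3 -c "
from h import *
go(466,-126,180,-.2)"
```

```text
at [ 225.8 -582.4  230.7] rot [ 3.142e+00  1.000e-03 -1.201e+00] op 0.998 F [-0.2 -0.4 -0.7] t 0.15 q [-1.2   0.35  1.63 -0.    1.16 -0.  ]
MOVE cm [-33.87 -38.9    5.11] twist -1.001
```

Request:
arm_command:
  plan:
    - {"translation": [-3,-3.3,0.2],"twist": -0.1,"gripper": 1}
    - {"translation": [-6,-6.5,0.5],"twist": -0.2,"gripper": 1}
    - {"translation": [-9,-10,1],"twist": -0.3,"gripper": 1}
    - {"translation": [-12,-13.5,1.5],"twist": -0.4,"gripper": 1}
    - {"translation": [-15,-17,2],"twist": -0.5,"gripper": 1}
  squeeze: 80

```text
clock: 0.57
eef_pos: [321.1, -396.5, 212.7]
tcp_rot: [-3.141, 0.001, -0.697]
contact_force: [1.0, 0.0, 1.0]
opening: 0.997
```

```bash
python3 -c "
from h import *
go(466,-126,180,-.2)"
```

```text
at [ 321.1 -396.5  212.7] rot [-3.141e+00  1.000e-03 -6.970e-01] op 0.997 F [1. 0. 1.] t 0.57 q [-0.89  0.2   1.89  0.    1.05 -0.2 ]
MOVE cm [ -6.25 -30.05   3.29] twist -0.497
```

Request:
arm_command:
  plan:
    - {"translation": [-0.8,-3.8,0.2],"twist": -0.1,"gripper": 1}
    - {"translation": [-1.6,-7.6,0.5],"twist": -0.2,"gripper": 1}
    - {"translation": [-2.4,-11.4,1],"twist": -0.3,"gripper": 1}
    - {"translation": [-3.2,-15.2,1.5],"twist": -0.4,"gripper": 1}
    - {"translation": [-4,-19,2],"twist": -0.497,"gripper": 1}

```text
clock: 0.98
eef_pos: [412.8, -223.3, 192.7]
tcp_rot: [-3.141, 0.0, -0.195]
contact_force: [1.6, -0.4, 0.1]
opening: 0.997
```

```bash
python3 -c "
from h import *
go(466,-126,180,-.2)"
```

```text
at [ 412.8 -223.3  192.7] rot [-3.141  0.    -0.195] op 0.997 F [ 1.6 -0.4  0.1] t 0.98 q [-0.5   0.16  2.    0.    0.99 -0.31]
MOVE cm [  3.34 -10.58   1.28] twist 0.005
```

Request:
arm_command:
  plan:
    - {"translation": [0.8,-2.5,0.3],"twist": 0,"gripper": 1}
    - {"translation": [1.6,-5,0.6],"twist": 0,"gripper": 1}
    - {"translation": [2.4,-8,0.9],"twist": 0,"gripper": 1}
    - {"translation": [3.3,-10.5,1.3],"twist": 0.005,"gripper": 1}
    - {"translation": [3.3,-10.5,1.3],"twist": 0.005,"gripper": 1}

```text
clock: 1.4
eef_pos: [467.0, -123.5, 179.2]
tcp_rot: [-3.139, 0.0, -0.198]
contact_force: [-0.3, -0.4, -0.2]
opening: 1.002
```

```bash
python3 -c "
from h import *
go(466,-126,180,-.2)
m=camera_model('wrist');w=grab_frame('wrist');cv2.imwrite('pics/w1.png',w)
import pickle;pickle.dump(m,open('w1.pkl','wb'))
t=grab_frame('top');cv2.imwrite('pics/top1.png',t)
"
```

```text
at [ 467.  -123.5  179.2] rot [-3.139  0.    -0.198] op 1.002 F [-0.3 -0.4 -0.2] t 1.4 q [-0.26  0.19  1.98  0.    0.97 -0.07]
MOVE cm [-0.04  0.27 -0.08] twist 0.002
```

View pics/w1.png

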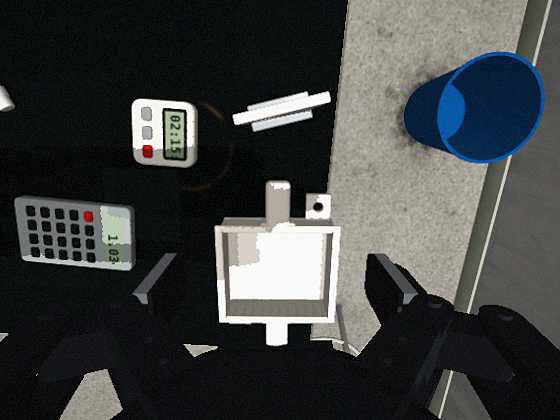

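View pics/top1.png

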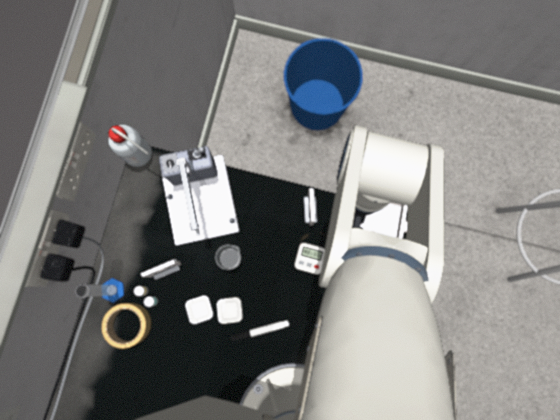

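```bash
python3 -c "
from h import *
import pickle
m=pickle.load(open('w1.pkl','rb'));w=cv2.imread('pics/w1.png')
crop(w,190,160,370,350,4,'pics/w1c.png')
print(proj(m,[[467,-123.5,179],[467,-123.5,32]]))
"
```

```text
[[275.14010437 257.3466479 ]
 [275.26844961 193.23630889]]
```

View pics/w1c.png

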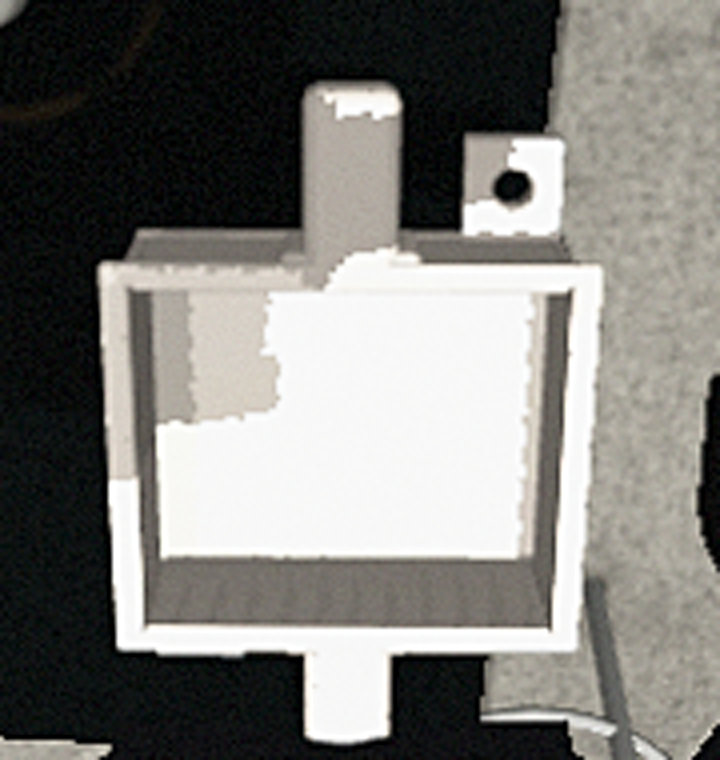

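```bash
python3 -c "
from h import *
import pickle
m=pickle.load(open('w1.pkl','rb'))
f=lambda c:[((a+.5)/4-.5+190,(b+.5)/4-.5+160) for a,b in c]
c=onz(m,f([(98,264),(602,267),(580,652),(118,650)]),40);print(c.round(1),c.mean(0).round(1))
for i in range(4):
  d=c[i]-c[i-1];print(np.hypot(*d[:2]).round(1),np.arctan2(d[1],d[0]).round(3))
l=onz(m,f([(352,82),(347,743)]),40);print(l.round(1),l.mean(0).round(1),np.hypot(*(l[0]-l[1])[:2]));d=l[0]-l[1];print(np.arctan2(d[1],d[0])-np.pi/2)
print(onz(m,f([(512,187)]),8).round(1))
"
```

```text
[[ 401.9 -141.9   40. ]
 [ 523.4 -167.1   40. ]
 [ 502.2 -275.2   40. ]
 [ 379.6 -250.1   40. ]] [ 451.8 -208.6   40. ]
110.5 1.367
124.1 -0.204
110.2 -1.765
125.2 2.939
[[ 472.  -109.7   40. ]
 [ 434.5 -291.6   40. ]] [ 453.3 -200.7   40. ] 185.779616251026
-0.20324191638344868
[[ 507.8 -152.1    8. ]]
```

```bash
python3 -c "
from h import *
go(468.4,-125.8,12,-.203)"
```

```text
at [ 465.5 -126.   179.5] rot [-3.141e+00  1.000e-03 -1.980e-01] op 1.002 F [-0.1 -1.3  0.9] t 1.5 q [-0.27  0.19  1.98  0.    0.97 -0.07]
MOVE cm [ 0.3  -0.06 16.75] twist 0.005
```

Request:
arm_command:
  plan:
    - {"translation": [0.3,-0.05,3],"twist": 0.005,"gripper": 1}
    - {"translation": [0.3,-0.05,6],"twist": 0.005,"gripper": 1}
    - {"translation": [0.3,-0.05,9],"twist": 0.005,"gripper": 1}
    - {"translation": [0.3,-0.05,12],"twist": 0.005,"gripper": 1}
    - {"translation": [0.3,-0.05,13],"twist": 0.005,"gripper": 1}

```text
clock: 1.92
eef_pos: [465.7, -126.3, 46.4]
tcp_rot: [-3.141, 0.006, -0.204]
contact_force: [-1.5, 0.4, 0.2]
opening: 0.999
```

```bash
python3 -c "
from h import *
go(468.4,-125.8,12,-.203)
w=grab_frame('wrist');cv2.imwrite('pics/w2.png',w)"
```

```text
at [ 465.7 -126.3   46.4] rot [-3.141  0.006 -0.204] op 0.999 F [-1.5  0.4  0.2] t 1.92 q [-0.27  0.41  2.07  0.    0.67 -0.07]
MOVE cm [ 0.28 -0.1   3.44] twist -0.001
```

View pics/w2.png

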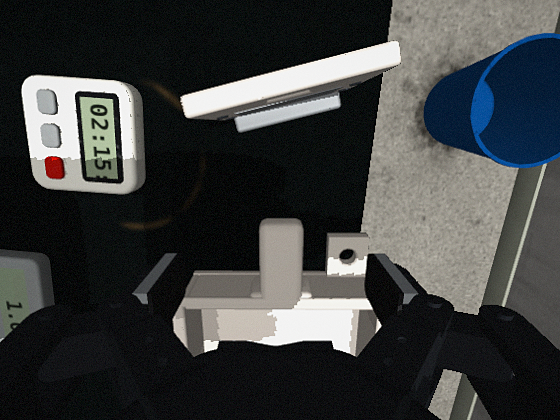

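Request:
arm_command:
  plan:
    - {"translation": [0.3,-0.05,2],"twist": 0,"gripper": 1}
    - {"translation": [0.3,-0.05,3.4],"twist": 0,"gripper": 1}
    - {"translation": [0.3,-0.05,3.4],"twist": 0,"gripper": 1}
    - {"translation": [0.3,-0.05,3.4],"twist": 0,"gripper": 0.5}
    - {"translation": [0.3,-0.05,3.4],"twist": 0,"gripper": 0.3}

```text
clock: 2.38
eef_pos: [469.2, -126.8, 13.7]
tcp_rot: [-3.141, 0.005, -0.204]
contact_force: [-0.4, -0.1, 0.8]
opening: 0.747
```

Request:
arm_command:
  plan:
    - {"translation": [0,0,0],"twist": 0,"gripper": 0.2}
    - {"translation": [0,0,0],"twist": 0,"gripper": 0.1}
    - {"translation": [0,0,0],"twist": 0,"gripper": 0.1}
    - {"translation": [0,0,0],"twist": 0,"gripper": 0.1}
    - {"translation": [0,0,0],"twist": 0,"gripper": 0.1}
  squeeze: 80

```text
clock: 2.8
eef_pos: [469.8, -126.9, 14.8]
tcp_rot: [-3.141, 0.004, -0.204]
contact_force: [-2.0, 1.4, 12.4]
opening: 0.263
```

Request:
arm_command:
  plan:
    - {"translation": [0,0,0],"twist": 0,"gripper": 0.0}
    - {"translation": [0,0,0],"twist": 0,"gripper": 0.0}
    - {"translation": [0,0,0],"twist": 0,"gripper": 0.0}
    - {"translation": [0,0,0],"twist": 0,"gripper": 0.0}
    - {"translation": [0,0,0],"twist": 0,"gripper": 0.0}
  squeeze: 80

```text
clock: 3.22
eef_pos: [469.9, -126.9, 15.0]
tcp_rot: [-3.141, 0.004, -0.204]
contact_force: [-0.7, 0.8, 4.4]
opening: 0.263
```

```bash
python3 -c "
from h import *
go(468.4,-125.8,110,-.203)
w=grab_frame('wrist');cv2.imwrite('pics/w3.png',w)"
```

```text
at [ 469.9 -126.9   15. ] rot [-3.141  0.004 -0.204] op 0.263 F [-0.7  0.8  4.4] t 3.22 q [-0.27  0.47  2.07  0.    0.6  -0.06]
MOVE cm [-0.21 -0.08 -9.5 ] twist -0.001
```

View pics/w3.png

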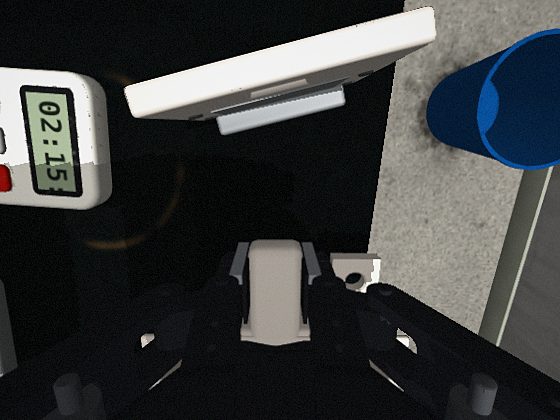

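Request:
arm_command:
  plan:
    - {"translation": [0,0,-1],"twist": 0,"gripper": 0.0}
    - {"translation": [0,0,-3],"twist": 0,"gripper": 0.0}
    - {"translation": [0,0,-5.5],"twist": 0,"gripper": 0.0}
    - {"translation": [0,0,-8],"twist": 0,"gripper": 0.0}
    - {"translation": [0,0,-9.5],"twist": 0,"gripper": 0.0}

```text
clock: 3.68
eef_pos: [470.8, -127.2, 112.5]
tcp_rot: [-3.141, 0.002, -0.204]
contact_force: [1.2, -0.2, -1.7]
opening: 0.265
```

```bash
python3 -c "
from h import *
go(468.4,-125.8,110,-.203)
w=grab_frame('wrist');cv2.imwrite('pics/w4.png',w)
w=grab_frame('scene');crop(w,130,100,400,350,2.5,'pics/s4.png')"
```

```text
at [ 470.8 -127.2  112.5] rot [-3.141e+00  2.000e-03 -2.040e-01] op 0.265 F [ 1.2 -0.2 -1.7] t 3.68 q [-0.27  0.3   2.02  0.    0.82 -0.06]
MOVE cm [-0.26 -0.09  0.25] twist -0.001
```

View pics/w4.png

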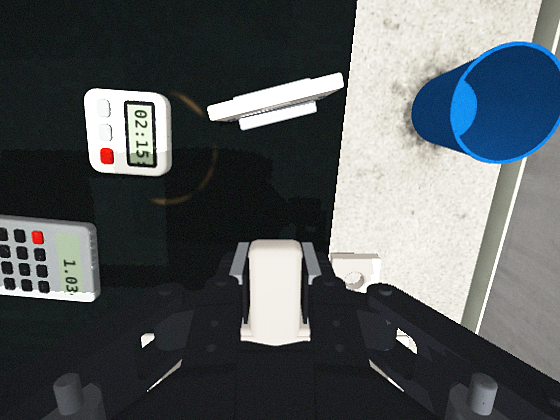

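View pics/s4.png

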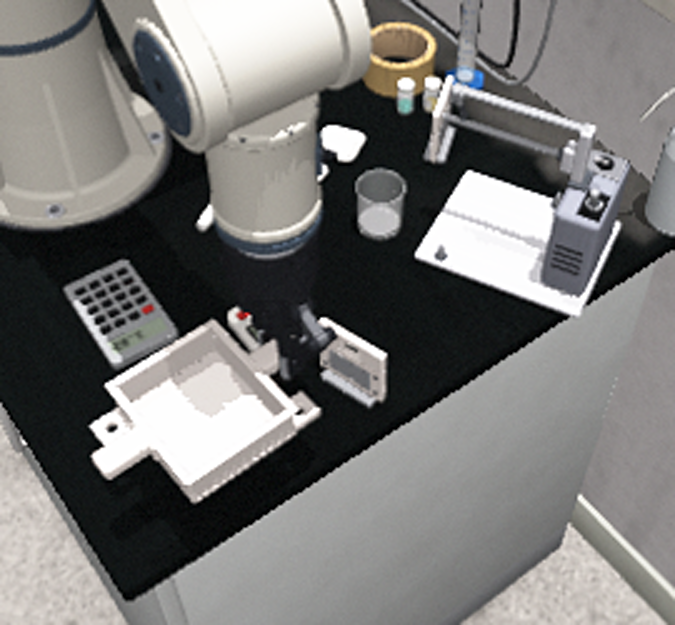

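```bash
python3 -c "
from h import *
go(274,251,107,.205)
m=camera_model('wrist')
print(onz(m,[(354,280)],105.5))"
```

```text
at [ 471.9 -127.5  112.7] rot [-3.141e+00 -1.000e-03 -2.040e-01] op 0.265 F [ 0.1 -0.3 -1.9] t 3.78 q [-0.27  0.3   2.02  0.    0.82 -0.06]
MOVE cm [-27.06 -33.05   0.56] twist -0.409
[[ 511.07093985 -152.92788067  105.5       ]]
```

Request:
arm_command:
  plan:
    - {"translation": [-1.5,-1.8,0.1],"twist": -0.02,"gripper": 0}
    - {"translation": [-3.7,-4.5,0.2],"twist": -0.05,"gripper": 0}
    - {"translation": [-6,-7.3,0.3],"twist": -0.09,"gripper": 0}
    - {"translation": [-8.3,-10.2,0.4],"twist": -0.13,"gripper": 0}
    - {"translation": [-10.8,-13.2,0.5],"twist": -0.17,"gripper": 0}

```text
clock: 4.2
eef_pos: [391.4, 24.6, 106.9]
tcp_rot: [-3.141, -0.0, -0.034]
contact_force: [1.3, 0.9, -1.6]
opening: 0.263
```

```bash
python3 -c "
from h import *
go(274,251,107,.205)"
```

```text
at [391.4  24.6 106.9] rot [-3.141 -0.    -0.034] op 0.263 F [ 1.3  0.9 -1.6] t 4.2 q [0.06 0.18 2.22 0.   0.74 0.09]
MOVE cm [-12.49 -22.24   0.  ] twist -0.239
```

Request:
arm_command:
  plan:
    - {"translation": [-1.8,-3,0],"twist": -0.04,"gripper": 0}
    - {"translation": [-3.6,-6.2,0],"twist": -0.08,"gripper": 0}
    - {"translation": [-5.4,-9.5,0],"twist": -0.12,"gripper": 0}
    - {"translation": [-7,-12.5,0],"twist": -0.16,"gripper": 0}
    - {"translation": [-8.5,-15,0],"twist": -0.19,"gripper": 0}

```text
clock: 4.62
eef_pos: [309.8, 178.6, 106.4]
tcp_rot: [-3.141, 0.001, 0.159]
contact_force: [1.0, 0.5, -1.6]
opening: 0.261
```

```bash
python3 -c "
from h import *
go(274,251,107,.205)"
```

```text
at [309.8 178.6 106.4] rot [-3.141e+00  1.000e-03  1.590e-01] op 0.261 F [ 1.   0.5 -1.6] t 4.62 q [0.52 0.13 2.29 0.   0.73 0.36]
MOVE cm [-2.39 -7.71 -0.05] twist -0.046
```

Request:
arm_command:
  plan:
    - {"translation": [-0.8,-2.5,0],"twist": -0.02,"gripper": 0}
    - {"translation": [-1.6,-5,0],"twist": -0.035,"gripper": 0}
    - {"translation": [-2.2,-7,0],"twist": -0.046,"gripper": 0}
    - {"translation": [-2.4,-7.7,0],"twist": -0.046,"gripper": 0}
    - {"translation": [-2.4,-7.7,0],"twist": -0.046,"gripper": 0}

```text
clock: 5.03
eef_pos: [273.1, 251.6, 106.0]
tcp_rot: [3.142, 0.001, 0.207]
contact_force: [-0.1, -0.1, -1.6]
opening: 0.265
```

```bash
python3 -c "
from h import *
go(394,276,107,.205)
w=grab_frame('wrist');cv2.imwrite('pics/w5.png',w)
w=grab_frame('scene');crop(w,130,100,400,350,2.5,'pics/s5.png')"
```

```text
at [273.1 251.6 106. ] rot [3.142e+00 1.000e-03 2.070e-01] op 0.265 F [-0.1 -0.1 -1.6] t 5.03 q [0.74 0.15 2.26 0.   0.73 0.53]
MOVE cm [12.33  0.1  -0.12] twist 0.002
```

View pics/w5.png

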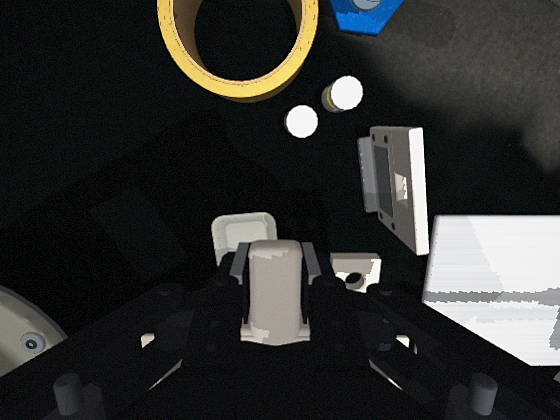

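View pics/s5.png

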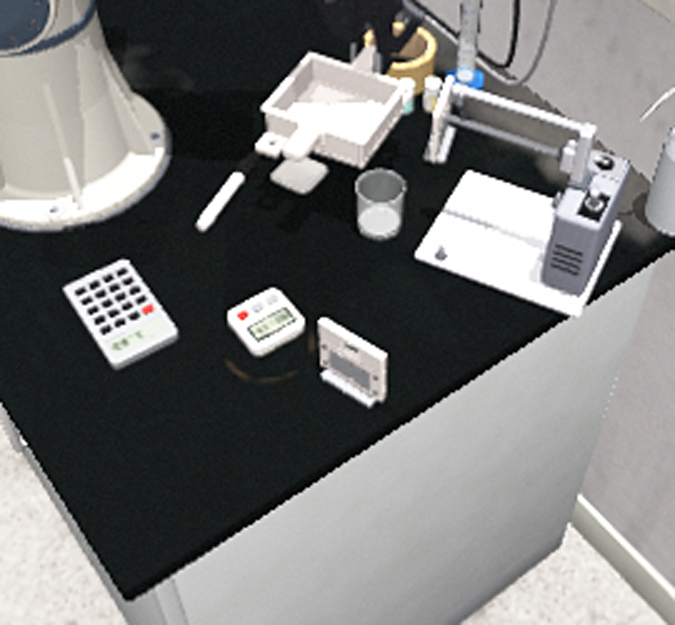

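Request:
arm_command:
  plan:
    - {"translation": [1,0,-0.3],"twist": 0,"gripper": 0}
    - {"translation": [3.5,0,-0.5],"twist": 0,"gripper": 0}
    - {"translation": [7,0,-0.5],"twist": 0,"gripper": 0}
    - {"translation": [10,0.1,-0.5],"twist": 0,"gripper": 0}
    - {"translation": [12,0.1,-0.5],"twist": 0,"gripper": 0}

```text
clock: 5.55
eef_pos: [395.8, 273.2, 111.3]
tcp_rot: [3.142, -0.001, 0.204]
contact_force: [-0.0, 1.0, -1.2]
opening: 0.264
```

Request:
arm_command:
  plan:
    - {"translation": [0,0,0],"twist": 0,"gripper": 0}
    - {"translation": [0,0,0],"twist": 0,"gripper": 0}
    - {"translation": [0,0,0],"twist": 0,"gripper": 0}
    - {"translation": [0,0,0],"twist": 0,"gripper": 0}
    - {"translation": [0,0,0],"twist": 0,"gripper": 0}

```text
clock: 5.97
eef_pos: [394.8, 272.6, 111.2]
tcp_rot: [3.141, 0.0, 0.204]
contact_force: [-0.2, 0.3, -2.6]
opening: 0.265
```

```bash
python3 -c "
from h import *
go(469.6,291.5,107,.205)
import pickle
m=camera_model('wrist');w=grab_frame('wrist');cv2.imwrite('pics/w6.png',w);pickle.dump(m,open('w6.pkl','wb'))
crop(w,300,80,560,400,2.5,'pics/w6c.png')
w=grab_frame('scene');crop(w,130,100,400,350,2.5,'pics/s6.png')"
```

```text
at [394.8 272.6 111.2] rot [3.141 0.    0.204] op 0.265 F [-0.2  0.3 -2.6] t 5.97 q [ 0.6   0.29  2.04 -0.    0.81  0.4 ]
MOVE cm [ 7.71 -0.34  0.42] twist -0.001
```

View pics/w6c.png

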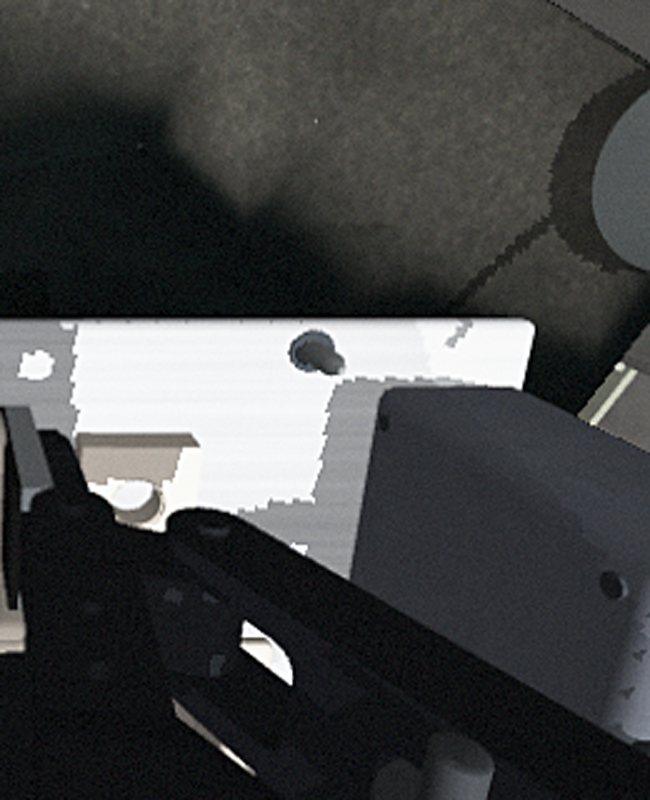

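View pics/s6.png

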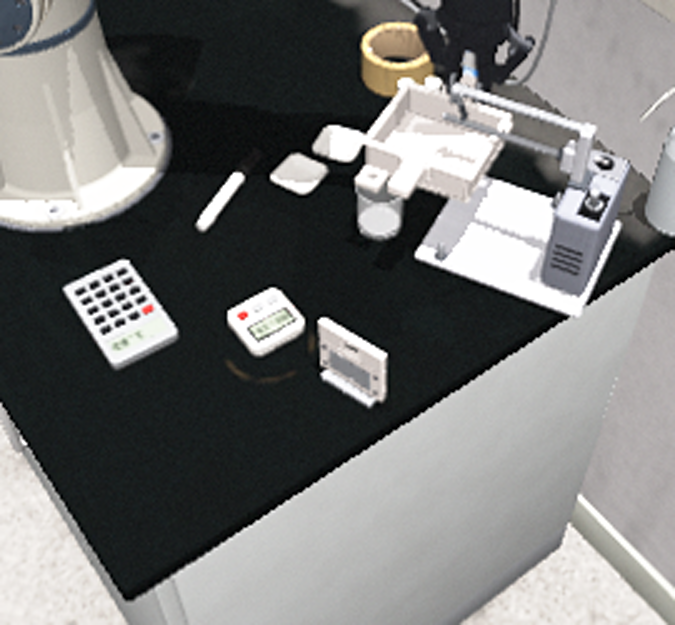

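```bash
python3 -c "
from h import *
import pickle
m=pickle.load(open('w6.pkl','rb'));w=cv2.imread('pics/w6.png')
crop(w,320,200,450,300,6,'pics/w6d.png')
S=np.array([486.5,210.2]);c,s=np.cos(.205),np.sin(.205)
A=S+[44*c-66*s,44*s+66*c];print(A)
print((proj(m,[[*A,12],[*A,26],[*A,32]])-[320,200])*6)
"
```

```text
[516.14325077 283.77498001]
[[595.27609558 129.41087575]
 [643.38082911 162.69770865]
 [665.67038372 178.12546036]]
```

View pics/w6d.png

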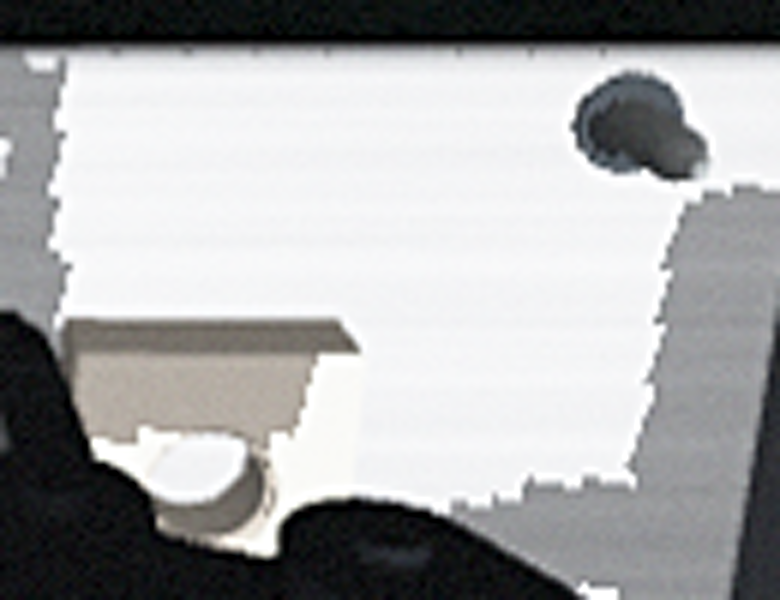

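```bash
python3 -c "
from h import *
import pickle
m=pickle.load(open('w6.pkl','rb'))
g=cv2.cvtColor(cv2.imread('pics/w6.png'),cv2.COLOR_BGR2GRAY).astype(float)
# plate edge subpixel
us=np.arange(340,500,4);vs=[]
for u in us:
  col=g[195:220,u-1:u+2].mean(1);d=np.diff(col);k=d.argmax();
  vs.append(195+k+.5 + 0.5*(d[k+1]-d[k-1])/(2*d[k]-d[k+1]-d[k-1]+1e-6))
e=onz(m,list(zip(us,vs)),12);p=np.polyfit(e[:,0],e[:,1],1);r=e[:,1]-np.polyval(p,e[:,0])
print('edge yaw',np.arctan(p[0]),'res',r.std(), vs[:5],vs[-5:])
f=lambda c:[(a+.5)/6-.5+o for a,o in zip(c,(320,200))]
print('pin base',onz(m,[f((630,120))],12),'tip',onz(m,[f((684,151))],31))
h=onz(m,[f((211,493))],104.2)[0];print('hole',h)
t=np.array([394.8,272.6]);c,s=np.cos(.204),np.sin(.204);d=h[:2]-t;print('hole in tool-ish', d[0]*c+d[1]*s,-d[0]*s+d[1]*c)
# edge offset from pin: should be 10
P=onz(m,[f((630,120))],12)[0];print((np.polyval(p,P[0])-P[1])*np.cos(np.arctan(p[0])))
"
```

```text
edge yaw 0.20644163700503917 res 0.08788194071091363 [np.float64(206.89743589306846), np.float64(207.2446808592123), np.float64(207.26666667333333), np.float64(206.88513513123175), np.float64(207.1875000097656)] [np.float64(206.80227272521176), np.float64(206.88181817834712), np.float64(206.7550561780558), np.float64(206.84807255999044), np.float64(206.8707317046044)]
pin base [[520.01439577 286.36781178  12.        ]] tip [[517.39828076 287.82926467  31.        ]]
hole [441.1330511 263.9783454 104.2      ]
hole in tool-ish 43.625648093830165 -17.8293965372643
11.01595346923891
```

```bash
python3 -c "
from h import *
go(472.4,295.7,111,.2065)"
```

```text
at [395.  273.  111.3] rot [ 3.141 -0.     0.204] op 0.259 F [ 0.5  0.6 -1. ] t 6.07 q [ 0.6   0.29  2.04 -0.    0.81  0.4 ]
MOVE cm [ 8.04 -0.65  0.04] twist -0.002
```

Request:
arm_command:
  plan:
    - {"translation": [1,0,0],"twist": 0,"gripper": 0}
    - {"translation": [3,-0.2,0],"twist": 0,"gripper": 0}
    - {"translation": [5,-0.5,0],"twist": 0,"gripper": 0}
    - {"translation": [7,-0.65,0],"twist": -0.002,"gripper": 0}
    - {"translation": [8,-0.65,0],"twist": -0.002,"gripper": 0}

```text
clock: 6.48
eef_pos: [471.5, 296.6, 111.0]
tcp_rot: [-3.14, 0.004, 0.204]
contact_force: [-32.1, 8.9, 1.0]
opening: 0.266
```

Request:
arm_command:
  plan:
    - {"translation": [0,0,1],"twist": 0,"gripper": 0}
    - {"translation": [0,0,2],"twist": 0,"gripper": 0}
    - {"translation": [0,0,3.5],"twist": 0,"gripper": 0}
    - {"translation": [0,0,4.5],"twist": 0,"gripper": 0}
    - {"translation": [0,0,4.5],"twist": 0,"gripper": 0}

```text
clock: 6.9
eef_pos: [470.0, 295.8, 63.8]
tcp_rot: [-3.142, 0.007, 0.204]
contact_force: [-0.9, 0.2, -0.9]
opening: 0.268
```

```bash
python3 -c "
from h import *
go(472.4,295.7,65,.2065)
import pickle
m=camera_model('wrist');w=grab_frame('wrist');cv2.imwrite('pics/w7.png',w);pickle.dump(m,open('w7.pkl','wb'))
crop(w,310,200,440,300,6,'pics/w7c.png')
w=grab_frame('scene');crop(w,230,100,430,250,4,'pics/s7.png')"
```

```text
at [470.  295.8  63.8] rot [-3.142  0.007  0.204] op 0.268 F [-0.9  0.2 -0.9] t 6.9 q [0.56 0.47 1.9  0.   0.78 0.35]
MOVE cm [ 0.24  0.06 -0.12] twist -0.002
```

View pics/w7c.png

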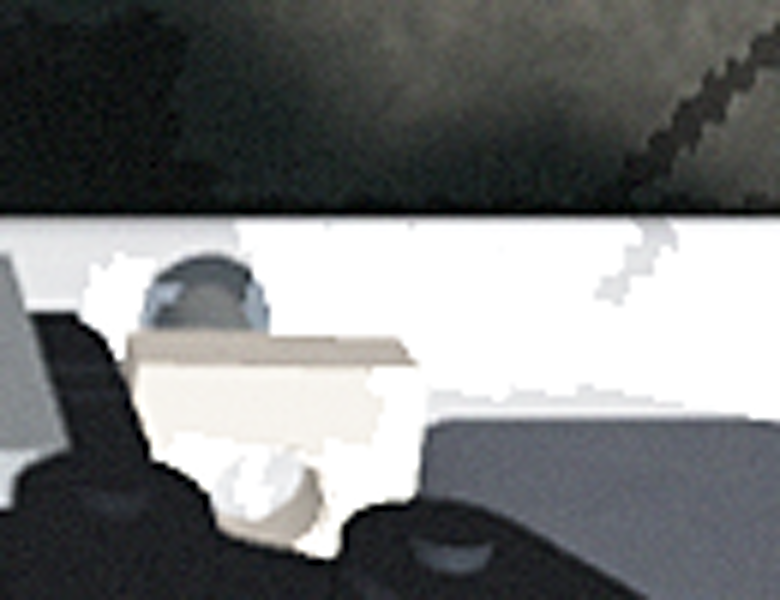

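View pics/s7.png

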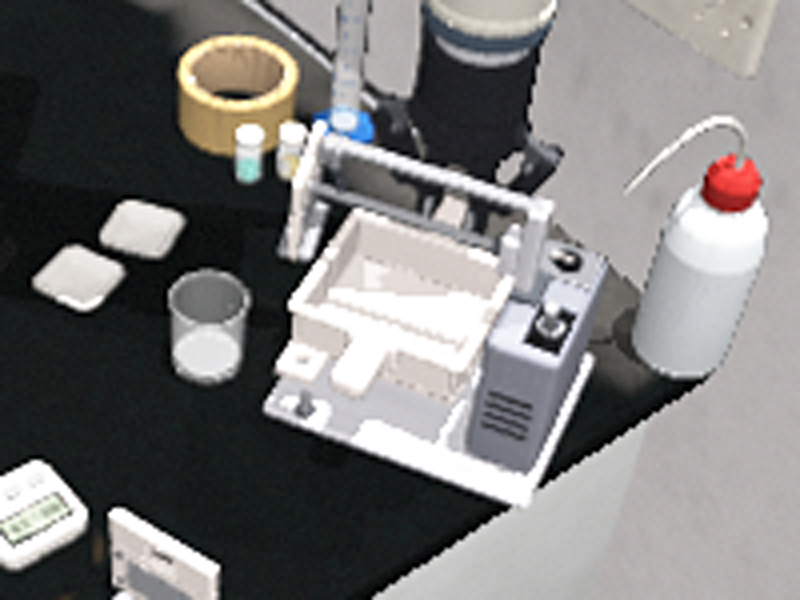

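```bash
python3 -c "
from h import *
import pickle
m=pickle.load(open('w7.pkl','rb'))
f=lambda c:[(a+.5)/6-.5+o for a,o in zip(c,(310,200))]
h=onz(m,[f((268,493))],56.8)[0];print('hole',h)
print('pin base',onz(m,[f((208,310))],12))
t=np.array([470.,295.8]);c,s=np.cos(.204),np.sin(.204);d=h[:2]-t;print('hole in tool-ish', d[0]*c+d[1]*s,-d[0]*s+d[1]*c)
print(onz(m,[f(p) for p in [(0,215),(780,220)]],12))
w=cv2.imread('pics/w7.png');cv2.imwrite('pics/w7b.png',w)
P=onz(m,[f((208,310))],12)[0]
print((proj(m,[[518.7,287.1,12],[518.7,287.1,26]])-[310,200])*6)
"
```

```text
hole [515.90394714 287.27192948  56.8       ]
pin base [[520.27165776 286.42700502  12.        ]]
hole in tool-ish 43.22440101435883 -17.65082169874274
[[493.98985321 292.89993049  12.        ]
 [581.24825911 310.53830796  12.        ]]
[[193.88114121 299.66173941]
 [220.5602154  352.23328249]]
```

View pics/w7b.png

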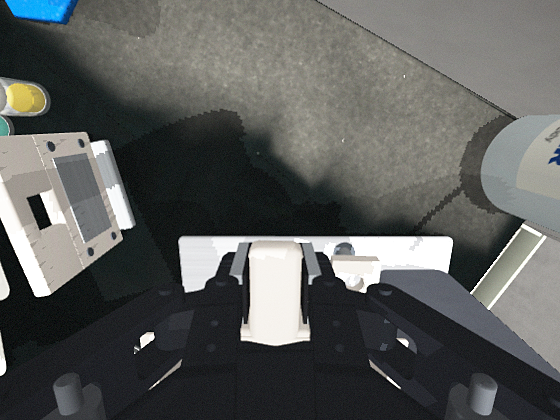

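Request:
arm_command:
  plan:
    - {"translation": [0.15,0.05,0],"twist": 0,"gripper": 0}
    - {"translation": [0.35,0.14,0.3],"twist": -0.002,"gripper": 0}
    - {"translation": [0.35,0.14,0.8],"twist": -0.002,"gripper": 0}
    - {"translation": [0.35,0.14,1.2],"twist": -0.002,"gripper": 0}
    - {"translation": [0.35,0.14,1.2],"twist": -0.002,"gripper": 0}

```text
clock: 7.42
eef_pos: [474.3, 295.5, 52.9]
tcp_rot: [-3.141, 0.006, 0.206]
contact_force: [0.2, -0.7, -1.5]
opening: 0.264
```

```bash
python3 -c "
from h import *
go(472.4,295.7,65,.2065)
import pickle
m=camera_model('wrist');w=grab_frame('wrist');cv2.imwrite('pics/w8.png',w);pickle.dump(m,open('w8.pkl','wb'))
crop(w,310,220,410,300,8,'pics/w8c.png')
w=grab_frame('scene');crop(w,270,140,390,230,6,'pics/s8.png')"
```

```text
at [474.3 295.5  52.9] rot [-3.141  0.006  0.206] op 0.264 F [ 0.2 -0.7 -1.5] t 7.42 q [0.55 0.49 1.9  0.   0.76 0.34]
MOVE cm [-0.19 -0.06 -1.2 ] twist -0.001
```

View pics/w8c.png

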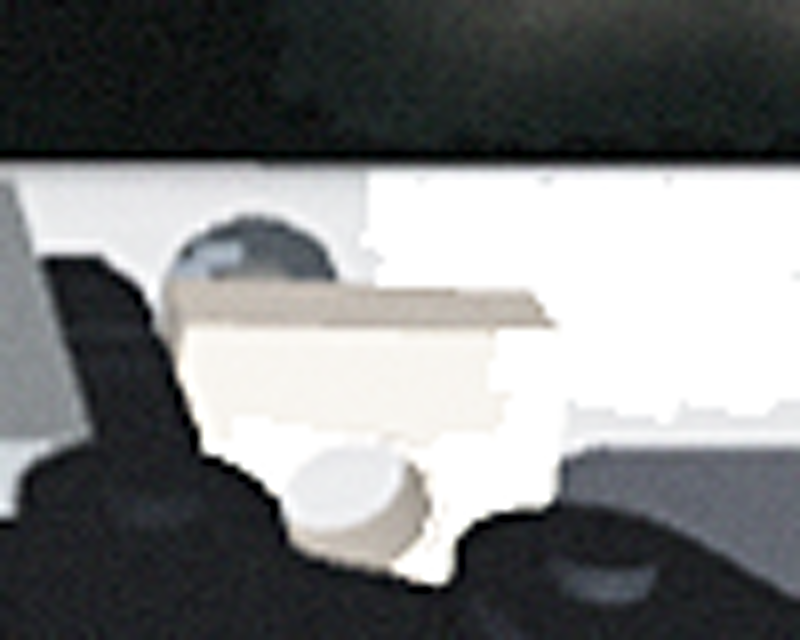

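View pics/s8.png

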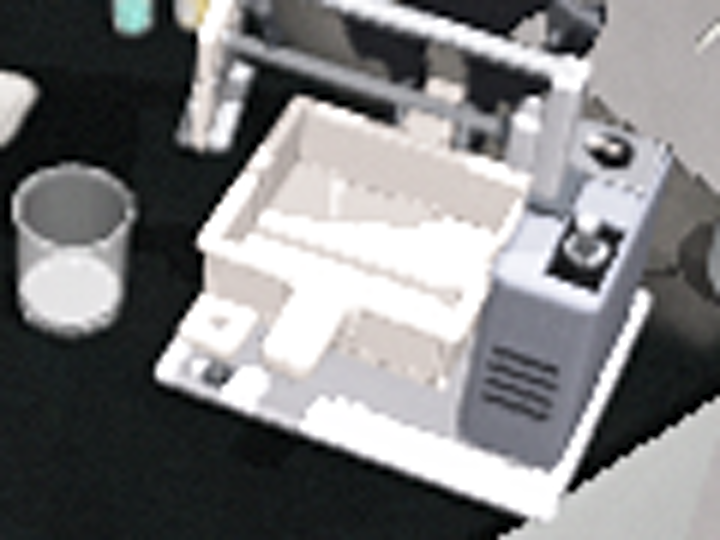

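```bash
python3 -c "
from h import *
import pickle
m=pickle.load(open('w8.pkl','rb'));ms=camera_model('scene')
f=lambda c:[(a+.5)/8-.5+o for a,o in zip(c,(310,220))]
zt=52.9-15+8
h=onz(m,[f((356,510))],zt)[0];print('hole',h)
pa=onz(m,[f((252,290))],12)[0];print('pin base',pa)
g=lambda c:[(a+.5)/6-.5+o for a,o in zip(c,(270,140))]
hb=onz(ms,[g((220,322))],zt)[0];print('hb scene',hb)
print('pinb base',onz(ms,[g((213,374))],12),'tip',onz(ms,[g((213,357))],32))
d=np.array([-88,-132]);c,s=np.cos(.2065),np.sin(.2065);D=np.array([c*d[0]-s*d[1],s*d[0]+c*d[1]])
print('hole_b predicted from wrist hole',h[:2]+D,'pinb pred from wrist base',pa[:2]+D)
"
python3 - <<'E'
import cv2
w=cv2.imread('pics/s8.png');cv2.imwrite('pics/s8z.png',cv2.resize(w[260:420,140:320],None,fx=4,fy=4,interpolation=cv2.INTER_CUBIC))
E
```

```text
hole [520.43007531 286.09540714  45.9       ]
pin base [519.93649826 286.86555445  12.        ]
hb scene [458.60177003 140.5805967   45.9       ]
pinb base [[458.32229785 138.91898521  12.        ]] tip [[461.78544934 132.10410594  32.        ]]
hole_b predicted from wrist hole [461.36436534 138.85668294] pinb pred from wrist base [460.87078829 139.62683025]
```

View pics/s8z.png

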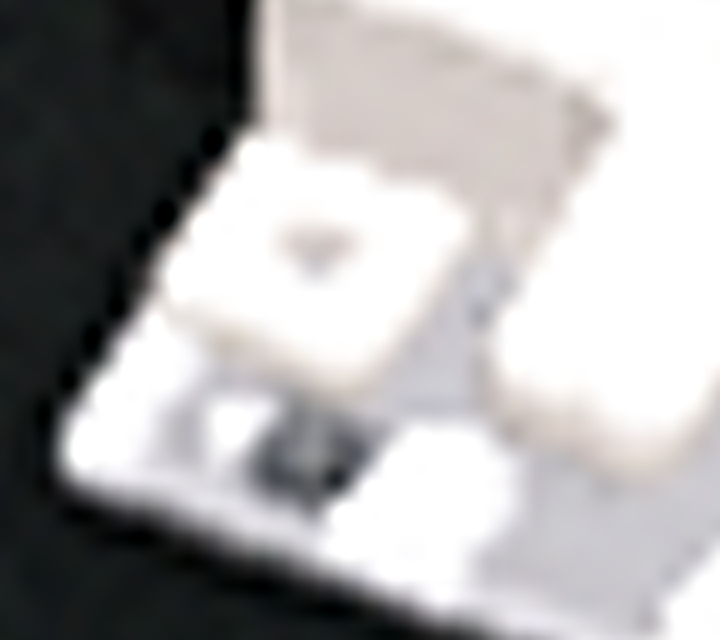

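Request:
arm_command:
  plan:
    - {"translation": [0,0,0.3],"twist": 0,"gripper": 0}
    - {"translation": [0,0,0.6],"twist": 0,"gripper": 0}
    - {"translation": [0,0,0.9],"twist": 0,"gripper": 0}
    - {"translation": [0,0,1.2],"twist": 0,"gripper": 0}
    - {"translation": [0,0,1.2],"twist": 0,"gripper": 0}

```text
clock: 7.93
eef_pos: [474.3, 295.5, 40.8]
tcp_rot: [-3.141, 0.006, 0.206]
contact_force: [1.4, -1.3, -1.7]
opening: 0.268
```

```bash
python3 -c "
from h import *
go(472.4,295.7,65,.2065)
import pickle
m=camera_model('wrist');w=grab_frame('wrist');cv2.imwrite('pics/w9.png',w);pickle.dump(m,open('w9.pkl','wb'))
crop(w,310,220,410,300,8,'pics/w9c.png')
w=grab_frame('scene');crop(w,270,140,390,230,6,'pics/s9.png')"
```

```text
at [474.3 295.5  40.8] rot [-3.141  0.006  0.206] op 0.268 F [ 1.4 -1.3 -1.7] t 7.93 q [0.55 0.51 1.91 0.   0.73 0.34]
MOVE cm [-0.2  -0.06 -2.42] twist -0.0
```

View pics/w9c.png

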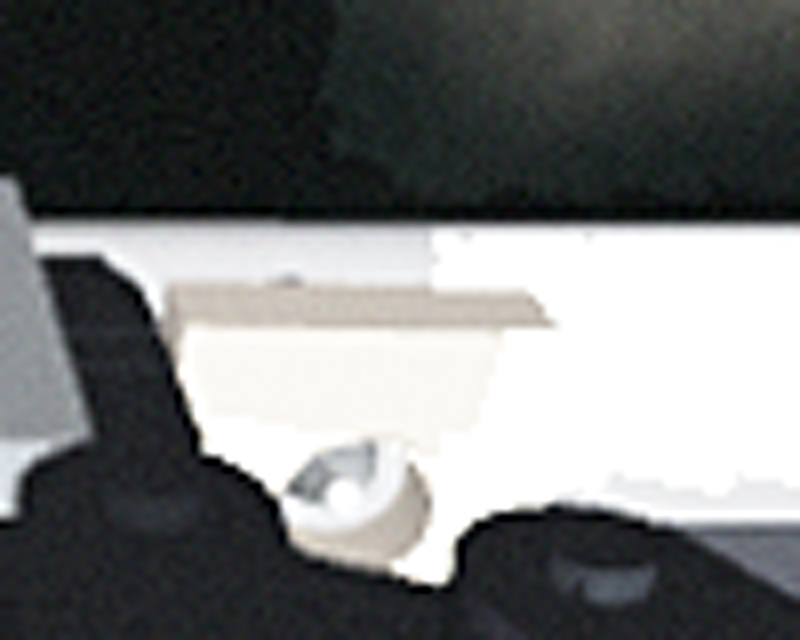

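View pics/s9.png

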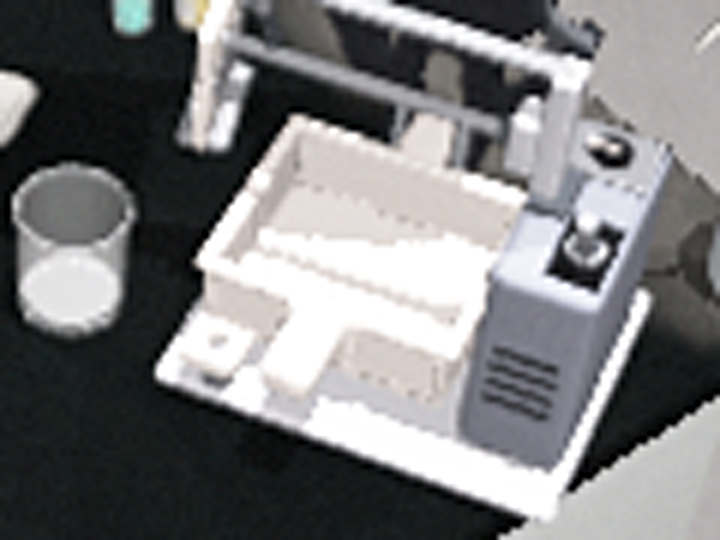

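Request:
arm_command:
  plan:
    - {"translation": [0,0,0.3],"twist": 0,"gripper": 0}
    - {"translation": [0,0,0.6],"twist": 0,"gripper": 0}
    - {"translation": [0,0,0.9],"twist": 0,"gripper": 0}
    - {"translation": [0,0,1.2],"twist": 0,"gripper": 0}
    - {"translation": [0,0,1.3],"twist": 0,"gripper": 0}

```text
clock: 8.45
eef_pos: [474.5, 295.5, 27.8]
tcp_rot: [-3.141, 0.005, 0.207]
contact_force: [2.3, -0.9, 0.5]
opening: 0.267
```

```bash
python3 -c "
from h import *
go(472.4,295.7,27,.2065)
w=grab_frame('wrist')
crop(w,310,220,410,300,8,'pics/w10c.png')
w=grab_frame('scene');crop(w,270,140,390,230,6,'pics/s10.png')"
```

```text
at [474.5 295.5  27.8] rot [-3.141  0.005  0.207] op 0.267 F [ 2.3 -0.9  0.5] t 8.45 q [0.55 0.53 1.91 0.   0.71 0.34]
MOVE cm [-0.2  -0.06  0.08] twist 0.0
```

View pics/w10c.png

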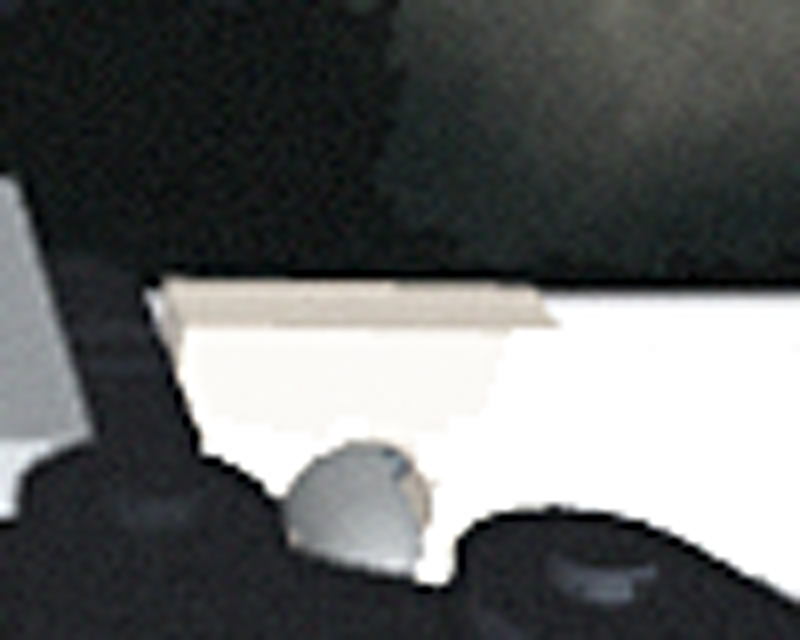

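View pics/s10.png

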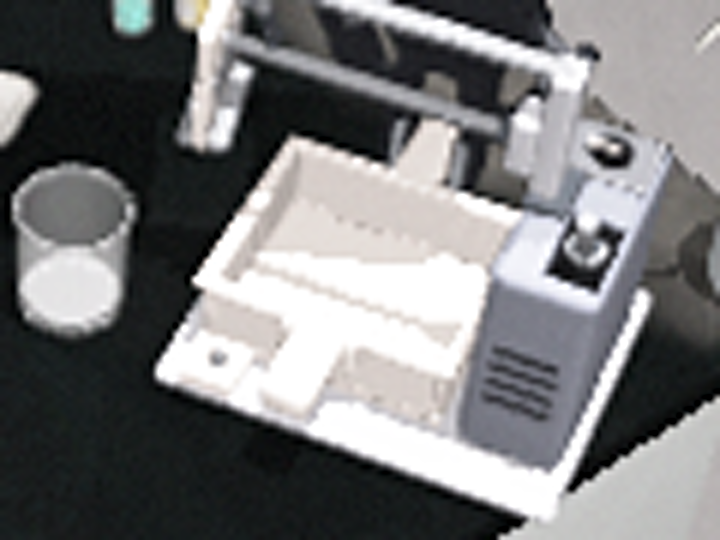

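Request:
arm_command:
  plan:
    - {"translation": [0,0,0.1],"twist": 0,"gripper": 0}
    - {"translation": [0,0,0.1],"twist": 0,"gripper": 0.3}
    - {"translation": [0,0,0.1],"twist": 0,"gripper": 0.5}
    - {"translation": [0,0,0.1],"twist": 0,"gripper": 0.5}
    - {"translation": [0,0,0.1],"twist": 0,"gripper": 0.5}

```text
clock: 8.97
eef_pos: [474.3, 295.5, 27.1]
tcp_rot: [-3.141, 0.006, 0.206]
contact_force: [-0.1, -0.4, -0.9]
opening: 0.496
```

Request:
arm_command:
  plan:
    - {"translation": [0,0,0],"twist": 0,"gripper": 0.5}
    - {"translation": [0,0,-0.5],"twist": 0,"gripper": 0.5}
    - {"translation": [0,0,-1.5],"twist": 0,"gripper": 0.5}
    - {"translation": [0,0,-3],"twist": 0,"gripper": 0.5}
    - {"translation": [0,0,-4],"twist": 0,"gripper": 0.5}

```text
clock: 9.38
eef_pos: [475.0, 295.8, 68.8]
tcp_rot: [-3.141, 0.005, 0.206]
contact_force: [-0.2, 0.7, 0.5]
opening: 0.503
```

```bash
python3 -c "
from h import *
go(398,280,150,.2065)
w=grab_frame('wrist');cv2.imwrite('pics/w11.png',w)
w=grab_frame('scene');crop(w,270,140,390,230,6,'pics/s11.png')"
```

```text
at [475.  295.8  68.8] rot [-3.141  0.005  0.206] op 0.503 F [-0.2  0.7  0.5] t 9.38 q [0.55 0.46 1.9  0.   0.79 0.34]
MOVE cm [-7.9  -0.03 -8.08] twist -0.0
```

View pics/w11.png

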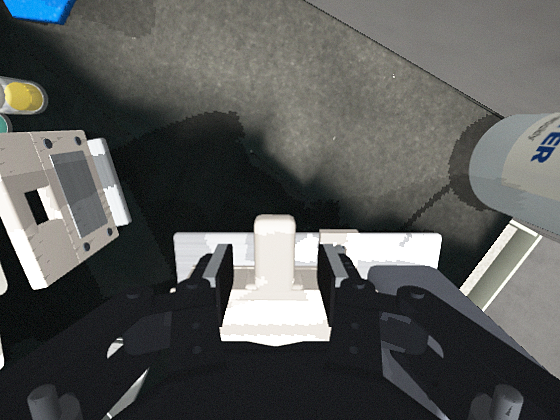

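View pics/s11.png

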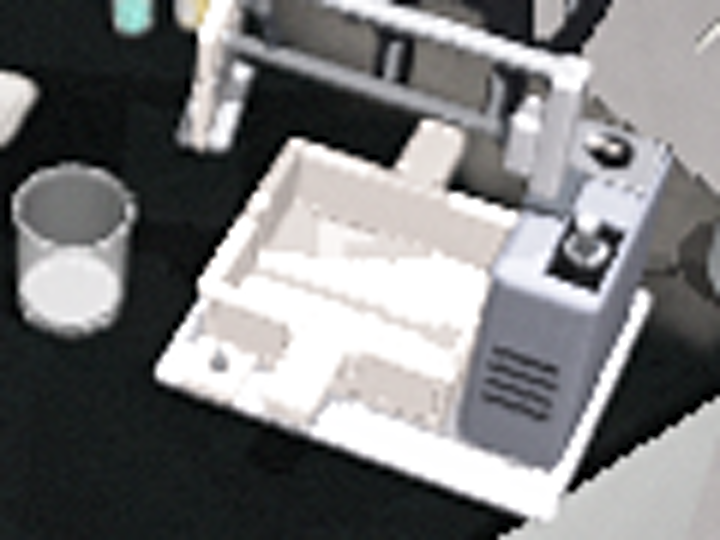

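```bash
python3 -c "
from h import *
m=camera_model('top');ms=camera_model('scene')
print('cyl base top-cam',onz(m,[(112,291)],5),'scene',onz(ms,[(318,133)],5))
print('top end',tri(m,(83,291),ms,(319,82)))
print('vials',onz(m,[(140,291),(150,301)],35))
go(340,321,200,.38)
go(475,296,220,.2065)
"
```

```text
cyl base top-cam [[298.35142547 415.36885628   5.        ]] scene [[313.49506617 414.33752557   5.        ]]
top end (array([300.25449317, 412.63145131, 189.07429173]), np.float64(0.11063986935991751))
vials [[297.3242032  343.37212103  35.        ]
 [274.65067169 320.27745912  35.        ]]
at [475.9 296.4  69.4] rot [-3.14e+00  2.00e-03  2.06e-01] op 0.498 F [ 0.4  0.1 -0.3] t 9.48 q [0.55 0.46 1.89 0.   0.79 0.34]
MOVE cm [-12.83  -5.21 -13.02] twist -0.174
at [475.9 296.4  69.4] rot [-3.14e+00  2.00e-03  2.06e-01] op 0.498 F [ 0.4  0.1 -0.3] t 9.48 q [0.55 0.46 1.89 0.   0.79 0.34]
MOVE cm [-1.300e-01 -1.000e-02 -1.506e+01] twist -0.0
```

Request:
arm_command:
  plan:
    - {"translation": [0,0,-3.5],"twist": 0,"gripper": 0.6}
    - {"translation": [0,0,-7.5],"twist": 0,"gripper": 0.6}
    - {"translation": [0,0,-11],"twist": 0,"gripper": 0.6}
    - {"translation": [0,0,-14],"twist": 0,"gripper": 0.6}
    - {"translation": [-2,0,-15],"twist": 0,"gripper": 0.6}

```text
clock: 9.9
eef_pos: [460.9, 294.0, 224.5]
tcp_rot: [-3.137, -0.007, 0.206]
contact_force: [0.7, 0.6, 0.4]
opening: 0.598
```

```bash
python3 -c "
from h import *
go(362,271,190,.38)
"
```

```text
at [460.9 294.  224.5] rot [-3.137 -0.007  0.206] op 0.598 F [0.7 0.6 0.4] t 9.9 q [0.56 0.23 1.81 0.   1.08 0.36]
MOVE cm [-10.17   0.25   3.38] twist -0.174
```

Request:
arm_command:
  plan:
    - {"translation": [-3,0,0.5],"twist": -0.05,"gripper": 0.6}
    - {"translation": [-6,0,1.5],"twist": -0.1,"gripper": 0.6}
    - {"translation": [-9,0.2,2.5],"twist": -0.15,"gripper": 0.6}
    - {"translation": [-10.2,0.2,3.3],"twist": -0.174,"gripper": 0.6}
    - {"translation": [-10.2,0.2,3.3],"twist": -0.174,"gripper": 0.6}

```text
clock: 10.32
eef_pos: [358.0, 269.7, 189.1]
tcp_rot: [-3.139, -0.003, 0.382]
contact_force: [-1.1, -0.2, 0.1]
opening: 0.599
```

```bash
python3 -c "
from h import *
go(362,271,190,.38)
import pickle
m=camera_model('wrist');w=grab_frame('wrist');cv2.imwrite('pics/w12.png',w);pickle.dump(m,open('w12.pkl','wb'))
t=grab_frame('top');cv2.imwrite('pics/top12.png',t)
"
```

```text
at [358.  269.7 189.1] rot [-3.139e+00 -3.000e-03  3.820e-01] op 0.599 F [-1.1 -0.2  0.1] t 10.32 q [0.64 0.12 2.04 0.   0.97 0.26]
MOVE cm [ 0.42  0.03 -0.09] twist 0.002
```

View pics/w12.png

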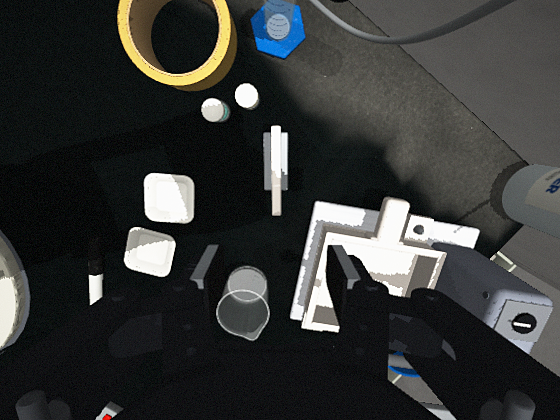

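View pics/top12.png

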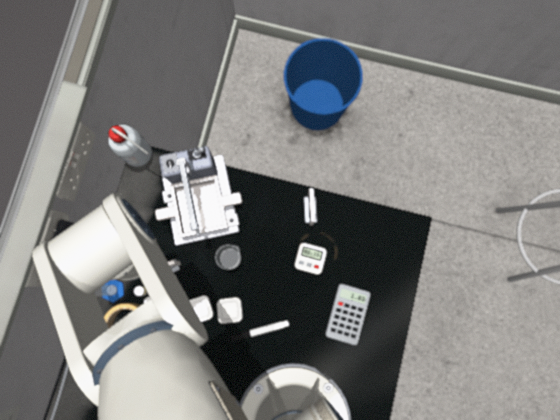

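```bash
python3 -c "
from h import *
import pickle
m=pickle.load(open('w12.pkl','rb'))
w=cv2.imread('pics/w12.png');crop(w,230,110,320,230,6,'pics/w12c.png')
print('beaker base',onz(m,[(246,284)],3),'rim',onz(m,[(244,316)],66))
print('B',onz(m,[(276,126),(277,215)],80))
"
```

```text
beaker base [[370.56413407 143.90119917   3.        ]] rim [[373.994828   145.05685204  66.        ]]
B [[334.538375   329.81765594  80.        ]
 [363.30564736 260.63082261  80.        ]]
```

View pics/w12c.png

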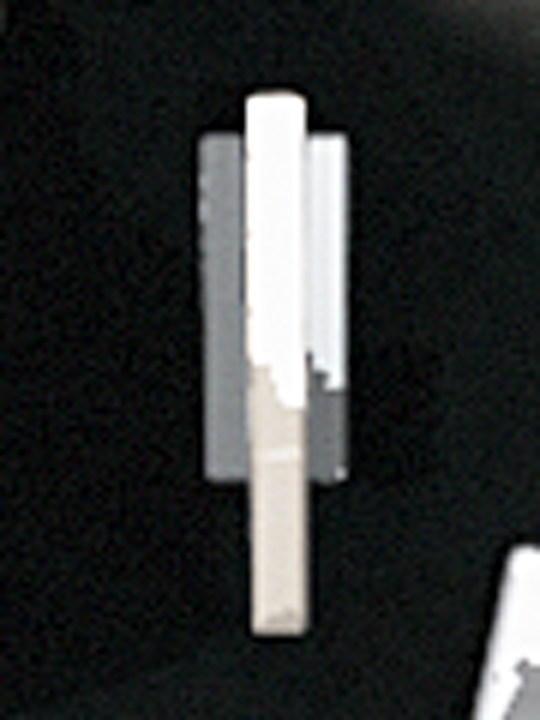

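```bash
python3 -c "
from h import *
import pickle
m=pickle.load(open('w12.pkl','rb'))
f=lambda c:[(a+.5)/6-.5+o for a,o in zip(c,(230,110))]
e=onz(m,[f((276,93)),f((280,633))],80);print(e,np.hypot(*(e[0]-e[1])[:2]))
d=e[0]-e[1];a=np.arctan2(d[1],d[0])-np.pi/2;mid=e.mean(0)[:2];print('normal',a,'mid',mid)
T=mid+27*np.array([np.sin(a),-np.cos(a)]);print('TCP',T)
go(T[0],T[1],51,a)
"
```

```text
[[333.96054766 330.35556794  80.        ]
 [362.7280363  260.31794222  80.        ]] 75.71550316255318
normal 0.3897334356503599 mid [348.34429198 295.33675508]
TCP [358.60272203 270.36147505]
at [361.8 271.6 190.9] rot [-3.138 -0.008  0.38 ] op 0.605 F [-0.  -0.4  0.1] t 10.42 q [0.64 0.13 2.04 0.   0.97 0.26]
MOVE cm [-0.45  0.05 13.99] twist -0.01
```

Request:
arm_command:
  plan:
    - {"translation": [-0.2,0,3.5],"twist": -0.005,"gripper": 0.6}
    - {"translation": [-0.4,0,7],"twist": -0.01,"gripper": 0.6}
    - {"translation": [-0.4,0.05,10],"twist": -0.01,"gripper": 0.6}
    - {"translation": [-0.4,0.05,10.5],"twist": -0.01,"gripper": 0.6}
    - {"translation": [-0.4,0.05,10.5],"twist": -0.01,"gripper": 0.6}

```text
clock: 10.83
eef_pos: [359.0, 270.0, 84.8]
tcp_rot: [-3.139, -0.005, 0.389]
contact_force: [-0.3, -0.0, 0.2]
opening: 0.598
```

```bash
python3 -c "
from h import *
go(358.6,270.4,51,.389)
import pickle
m=camera_model('wrist');w=grab_frame('wrist');cv2.imwrite('pics/w13.png',w);pickle.dump(m,open('w13.pkl','wb'))
"
```

```text
at [359.  270.   84.8] rot [-3.139 -0.005  0.389] op 0.598 F [-0.3 -0.   0.2] t 10.83 q [0.64 0.29 2.13 0.   0.71 0.25]
MOVE cm [-0.04 -0.04  3.38] twist -0.0
```

View pics/w13.png

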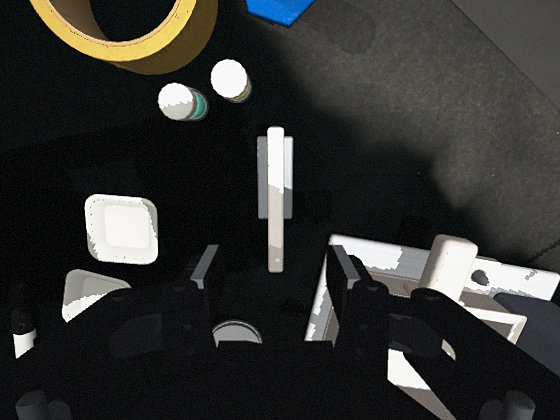

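Request:
arm_command:
  plan:
    - {"translation": [0,0,1.5],"twist": 0,"gripper": 0.6}
    - {"translation": [0,0,3],"twist": 0,"gripper": 0.6}
    - {"translation": [0,0,3.4],"twist": 0,"gripper": 0.5}
    - {"translation": [0,0,3.4],"twist": 0,"gripper": 0.3}
    - {"translation": [0,0,3.4],"twist": 0,"gripper": 0.2}

```text
clock: 11.3
eef_pos: [360.9, 271.5, 53.4]
tcp_rot: [-3.138, -0.009, 0.389]
contact_force: [0.3, 0.4, 0.7]
opening: 0.228
```

Request:
arm_command:
  plan:
    - {"translation": [0,0,0],"twist": 0,"gripper": 0}
    - {"translation": [0,0,0],"twist": 0,"gripper": 0}
    - {"translation": [0,0,0],"twist": 0,"gripper": 0}
    - {"translation": [0,0,0],"twist": 0,"gripper": 0}
    - {"translation": [0,0,0],"twist": 0,"gripper": 0}
  squeeze: 50

```text
clock: 11.72
eef_pos: [361.5, 271.8, 54.1]
tcp_rot: [-3.138, -0.01, 0.389]
contact_force: [1.1, -1.1, 7.9]
opening: 0.084
```

```bash
python3 -c "
from h import *
go(358.6,270.4,51,.389)
w=grab_frame('wrist');cv2.imwrite('pics/w14.png',w)
"
```

```text
at [361.5 271.8  54.1] rot [-3.138 -0.01   0.389] op 0.084 F [ 1.1 -1.1  7.9] t 11.72 q [0.64 0.36 2.14 0.   0.64 0.25]
MOVE cm [-0.32  0.02  0.3 ] twist -0.0
```

View pics/w14.png

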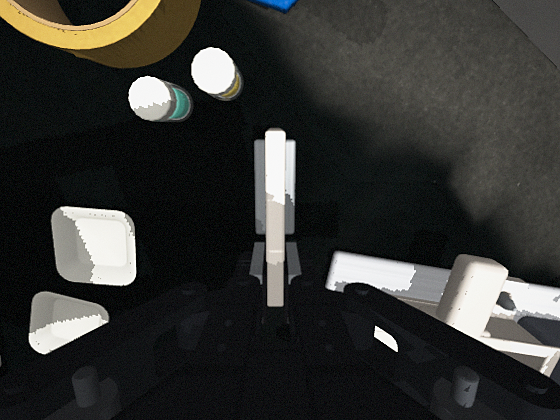

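Request:
arm_command:
  plan:
    - {"translation": [0,0,-1.5],"twist": 0,"gripper": 0}
    - {"translation": [0,0,-4],"twist": 0,"gripper": 0}
    - {"translation": [0,0,-6.5],"twist": 0.03,"gripper": 0}
    - {"translation": [0,0,-8.5],"twist": 0.08,"gripper": 0}
    - {"translation": [0,0,-8.8],"twist": 0.13,"gripper": 0}

```text
clock: 12.18
eef_pos: [362.1, 272.2, 145.3]
tcp_rot: [-3.135, -0.014, 0.256]
contact_force: [1.7, 0.8, -0.1]
opening: 0.086
```

```bash
python3 -c "
from h import *
go(389.9,165.2,142,.2065)
"
```

```text
at [362.1 272.2 145.3] rot [-3.135 -0.014  0.256] op 0.086 F [ 1.7  0.8 -0.1] t 12.18 q [0.64 0.19 2.08 0.   0.85 0.38]
MOVE cm [-0.03 11.06  0.25] twist 0.05
```

Request:
arm_command:
  plan:
    - {"translation": [0,2,0],"twist": 0.02,"gripper": 0}
    - {"translation": [0,5,0],"twist": 0.05,"gripper": 0}
    - {"translation": [0,8,0.1],"twist": 0.05,"gripper": 0}
    - {"translation": [0,10.5,0.2],"twist": 0.05,"gripper": 0}
    - {"translation": [0,11,0.2],"twist": 0.05,"gripper": 0}

```text
clock: 12.6
eef_pos: [389.9, 163.1, 142.3]
tcp_rot: [-3.135, -0.013, 0.205]
contact_force: [0.6, 0.9, -1.5]
opening: 0.08
```

Request:
arm_command:
  plan:
    - {"translation": [0,0,0],"twist": 0,"gripper": 0}
    - {"translation": [0,0,0],"twist": 0,"gripper": 0}
    - {"translation": [0,0,0],"twist": 0,"gripper": 0}
    - {"translation": [0,0,0],"twist": 0,"gripper": 0}
    - {"translation": [0,0,0],"twist": 0,"gripper": 0}

```text
clock: 13.02
eef_pos: [389.7, 163.9, 142.3]
tcp_rot: [-3.135, -0.013, 0.206]
contact_force: [0.2, -0.2, -0.5]
opening: 0.085
```

```bash
python3 -c "
from h import *
go(389.9,165.2,142,.2065)
import pickle
m=camera_model('wrist');w=grab_frame('wrist');cv2.imwrite('pics/w15.png',w);pickle.dump(m,open('w15.pkl','wb'))
t=grab_frame('scene');cv2.imwrite('pics/s15f.png',t);crop(t,230,90,390,220,5,'pics/s15.png')
"
```

```text
at [389.7 163.9 142.3] rot [-3.135 -0.013  0.206] op 0.085 F [ 0.2 -0.2 -0.5] t 13.02 q [0.39 0.15 2.14 0.01 0.83 0.18]
MOVE cm [ 0.04 -0.13  0.03] twist -0.0
```

View pics/w15.png

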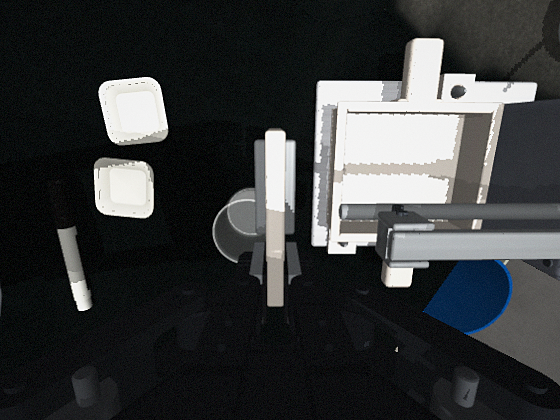

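View pics/s15.png

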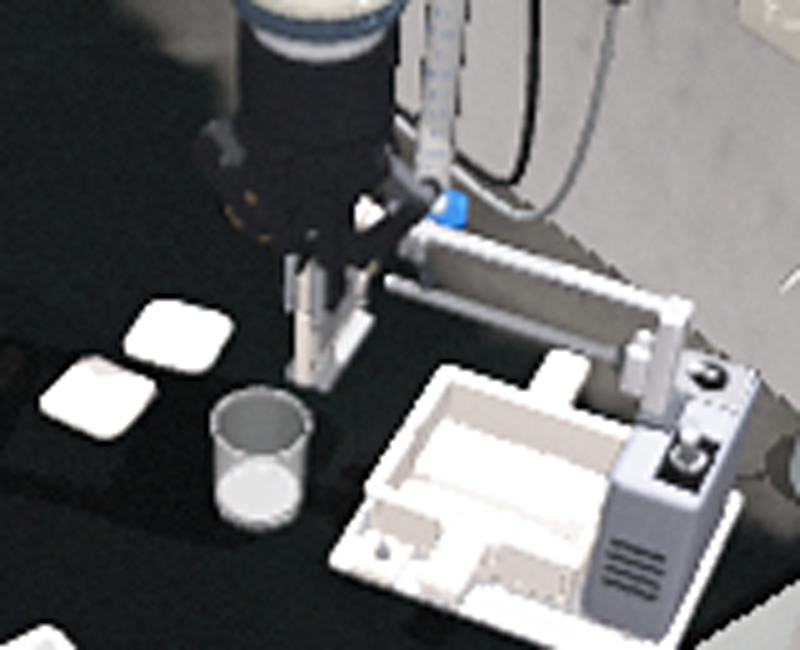

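```bash
python3 -c "
from h import *
import pickle
m=pickle.load(open('w15.pkl','rb'))
w=cv2.imread('pics/w15.png');crop(w,240,110,440,320,3.7,'pics/w15c.png')
tip=onz(m,[(341,211)],150)[0];print('tip',tip)
e=onz(m,[(275.5,129),(276,305)],168.2);print(e,e.mean(0))
c,s=np.cos(.206),np.sin(.206);d=(tip-e.mean(0))[:2];print('tip rel carrier mid in tester frame',d[0]*c+d[1]*s,-d[0]*s+d[1]*c)
r=onz(m,[(345,211),(385,210)],150);d=r[1]-r[0];print(np.arctan2(d[1],d[0]))
"
```

```text
tip [413.95196679 196.52068001 150.        ]
[[376.14322144 226.76150647 168.2       ]
 [391.73959551 153.36382052 168.2       ]] [383.94140848 190.0626635  168.2       ]
tip rel carrier mid in tester frame 30.69700512984418 0.1829309768707157
0.22843290475610148
```

View pics/w15c.png

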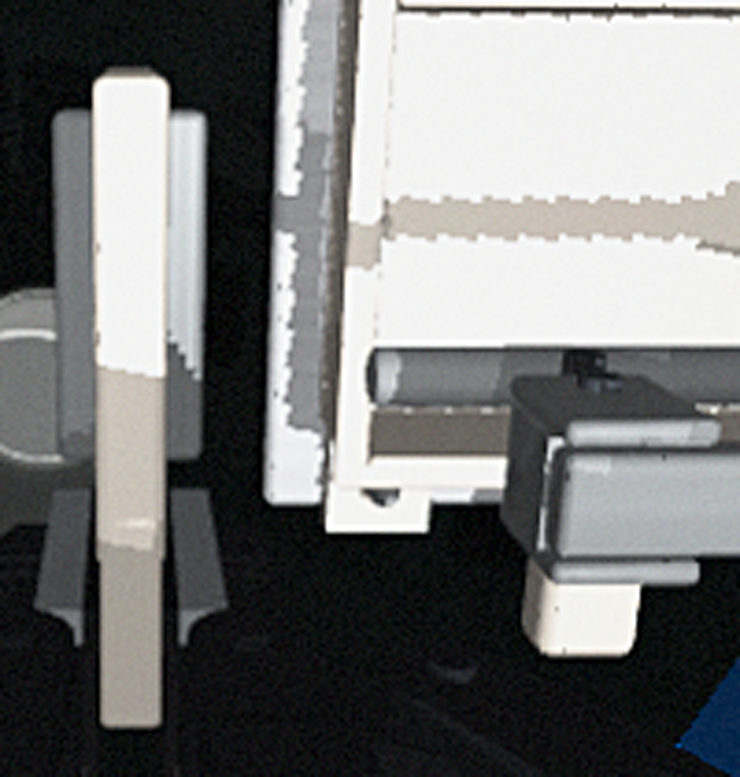

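Request:
arm_command:
  plan:
    - {"translation": [0.8,0,0],"twist": 0,"gripper": 0}
    - {"translation": [1.6,0,0],"twist": 0,"gripper": 0}
    - {"translation": [2.5,0,0],"twist": 0,"gripper": 0}
    - {"translation": [3.4,0,0],"twist": 0,"gripper": 0}
    - {"translation": [4.2,0,0],"twist": 0,"gripper": 0}

```text
clock: 13.53
eef_pos: [432.3, 172.6, 142.8]
tcp_rot: [-3.135, -0.013, 0.206]
contact_force: [0.8, 0.1, -0.9]
opening: 0.083
```

```bash
python3 -c "
from h import *
go(389.9,165.2,142,.2065)
import pickle
m=camera_model('wrist');w=grab_frame('wrist');crop(w,210,60,430,320,3,'pics/w16.png')
t=grab_frame('scene');crop(t,270,110,370,190,8,'pics/s16.png')
"
```

```text
at [432.3 172.6 142.8] rot [-3.135 -0.013  0.206] op 0.083 F [ 0.8  0.1 -0.9] t 13.53 q [0.37 0.21 2.06 0.01 0.86 0.16]
MOVE cm [-4.3  -0.14  0.03] twist -0.001
```

View pics/w16.png

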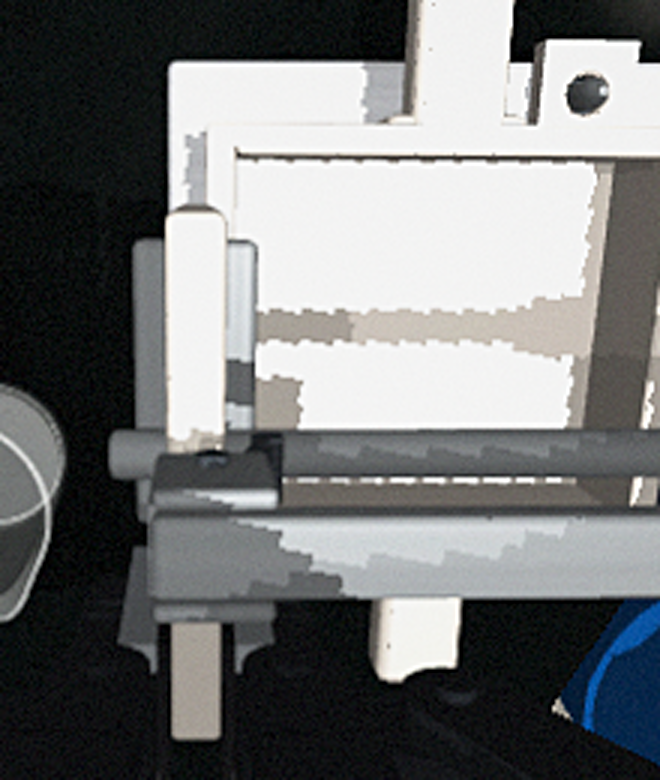

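View pics/s16.png

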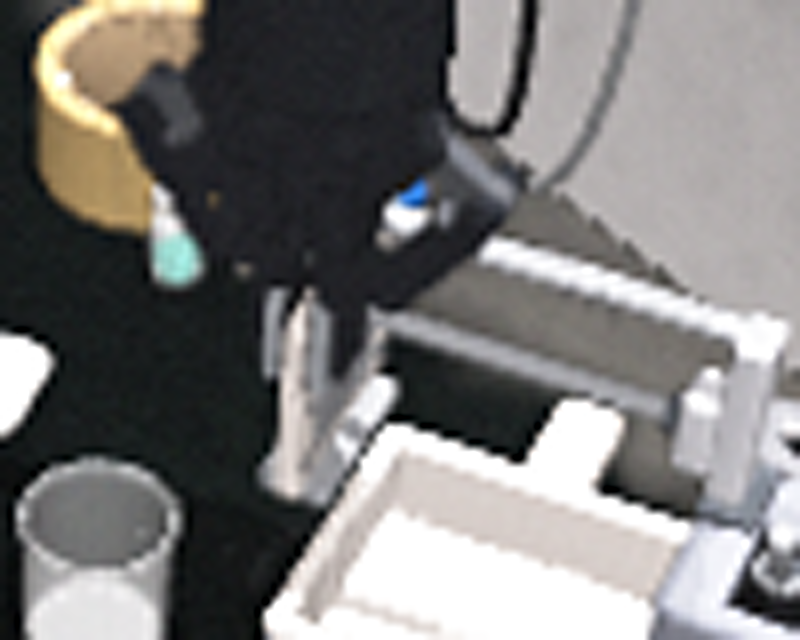

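Request:
arm_command:
  plan:
    - {"translation": [0.8,0,0],"twist": 0,"gripper": 0}
    - {"translation": [1.6,0,0],"twist": 0,"gripper": 0}
    - {"translation": [2.5,0,0],"twist": 0,"gripper": 0}
    - {"translation": [3.4,0,0],"twist": 0,"gripper": 0}
    - {"translation": [4.2,0,0],"twist": 0,"gripper": 0}

```text
clock: 14.05
eef_pos: [475.0, 181.5, 143.5]
tcp_rot: [-3.135, -0.014, 0.206]
contact_force: [-0.0, 0.1, -1.3]
opening: 0.086
```

```bash
python3 -c "
from h import *
go(389.9,165.2,142,.2065)
import pickle
m=camera_model('wrist');w=grab_frame('wrist');cv2.imwrite('pics/w17.png',w)
t=grab_frame('scene');crop(t,270,110,370,190,8,'pics/s17.png')
"
```

```text
at [475.  181.5 143.5] rot [-3.135 -0.014  0.206] op 0.086 F [-0.   0.1 -1.3] t 14.05 q [0.36 0.27 1.97 0.01 0.88 0.15]
MOVE cm [-8.67 -0.14  0.03] twist -0.001
```

View pics/w17.png

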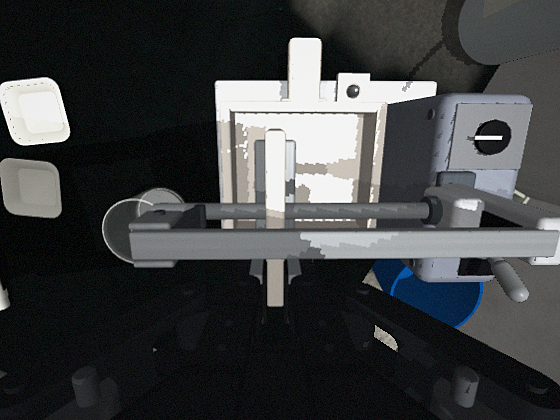

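View pics/s17.png

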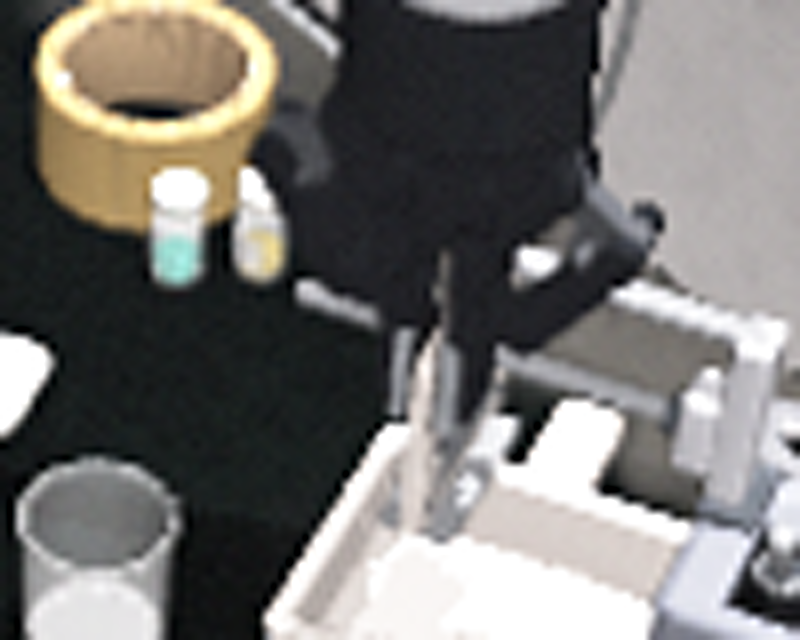

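Request:
arm_command:
  plan:
    - {"translation": [0.6,0,0],"twist": 0,"gripper": 0}
    - {"translation": [1.2,0,0],"twist": 0,"gripper": 0}
    - {"translation": [1.8,0,0],"twist": 0,"gripper": 0}
    - {"translation": [2.4,0,0],"twist": 0,"gripper": 0}
    - {"translation": [2.8,0,0.1],"twist": 0,"gripper": 0}

```text
clock: 14.57
eef_pos: [503.9, 187.6, 143.2]
tcp_rot: [-3.134, -0.016, 0.206]
contact_force: [-0.1, 0.4, -0.5]
opening: 0.084
```

Request:
arm_command:
  plan:
    - {"translation": [0,0,0.1],"twist": 0,"gripper": 0}
    - {"translation": [0,0,0.2],"twist": 0,"gripper": 0}
    - {"translation": [0,0,0.3],"twist": 0,"gripper": 0}
    - {"translation": [0,0,0.4],"twist": 0,"gripper": 0}
    - {"translation": [0,0,0.45],"twist": 0,"gripper": 0}

```text
clock: 14.98
eef_pos: [503.5, 187.6, 138.5]
tcp_rot: [-3.134, -0.015, 0.206]
contact_force: [-0.1, 0.5, -0.4]
opening: 0.078
```

```bash
python3 -c "
from h import *
go(389.9,165.2,142,.2065)
w=grab_frame('wrist');cv2.imwrite('pics/w18.png',w)
t=grab_frame('scene');crop(t,270,110,370,190,8,'pics/s18.png')
"
```

```text
at [503.5 187.6 138.5] rot [-3.134 -0.015  0.206] op 0.078 F [-0.1  0.5 -0.4] t 14.98 q [0.35 0.32 1.92 0.01 0.89 0.14]
MOVE cm [-11.58  -0.13  -0.53] twist -0.001
```

View pics/w18.png

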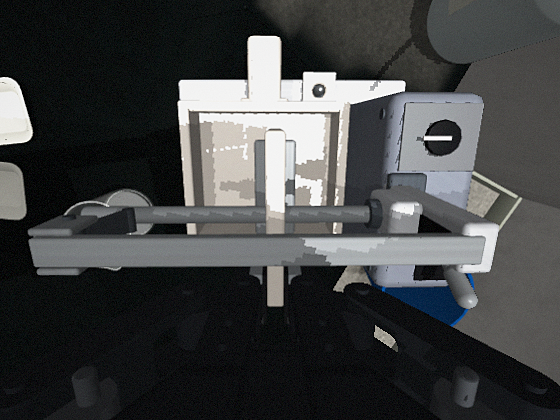

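View pics/s18.png

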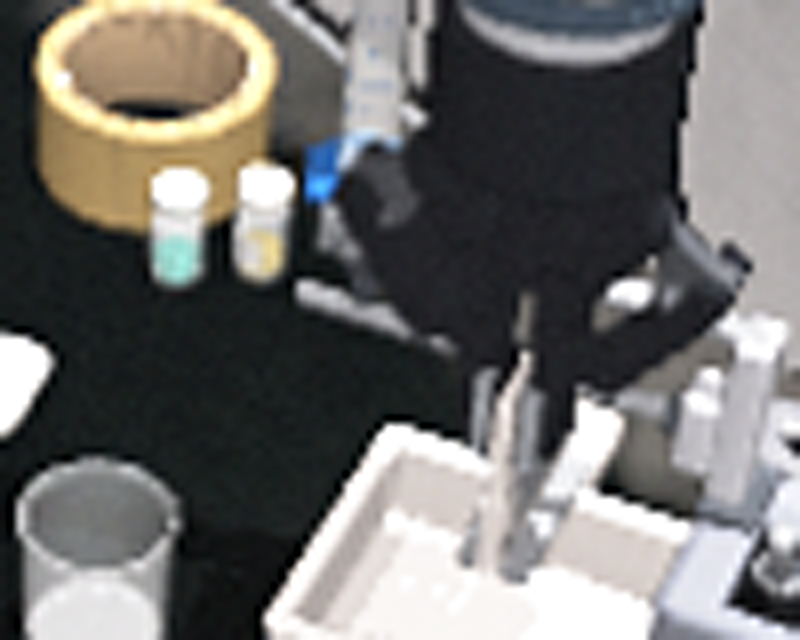

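Request:
arm_command:
  plan:
    - {"translation": [0,0,0],"twist": 0,"gripper": 0.15}
    - {"translation": [0,0,0],"twist": 0,"gripper": 0.3}
    - {"translation": [0,0,0],"twist": 0,"gripper": 0.35}
    - {"translation": [0,0,0],"twist": 0,"gripper": 0.35}
    - {"translation": [0,0,0],"twist": 0,"gripper": 0.35}

```text
clock: 15.5
eef_pos: [503.8, 187.7, 138.7]
tcp_rot: [-3.134, -0.016, 0.206]
contact_force: [-0.1, 0.1, 0.0]
opening: 0.348
```

Request:
arm_command:
  plan:
    - {"translation": [0,0,-1],"twist": 0,"gripper": 0.35}
    - {"translation": [0,0,-3],"twist": 0,"gripper": 0.35}
    - {"translation": [0,0,-6],"twist": 0,"gripper": 0.35}
    - {"translation": [0,0,-9],"twist": 0,"gripper": 0.35}
    - {"translation": [0,0,-12],"twist": 0,"gripper": 0.35}

```text
clock: 15.92
eef_pos: [501.8, 186.3, 260.7]
tcp_rot: [-3.134, -0.016, 0.206]
contact_force: [0.7, 0.7, -0.6]
opening: 0.349
```

```bash
python3 -c "
from h import *
go(483+27,-49,220,-1.49)
w=grab_frame('wrist');cv2.imwrite('pics/w19.png',w)
t=grab_frame('scene');crop(t,270,110,370,190,8,'pics/s19.png')
t=grab_frame('top');cv2.imwrite('pics/top19.png',t)
"
```

```text
at [501.8 186.3 260.7] rot [-3.134 -0.016  0.206] op 0.349 F [ 0.7  0.7 -0.6] t 15.92 q [0.35 0.18 1.8  0.01 1.15 0.14]
MOVE cm [-4.06 23.23  3.84] twist 1.696
```

View pics/w19.png

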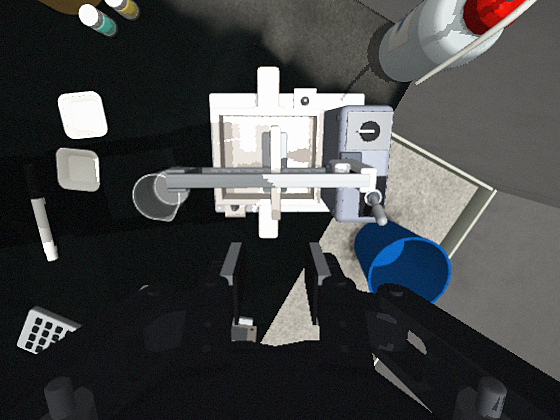

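View pics/s19.png

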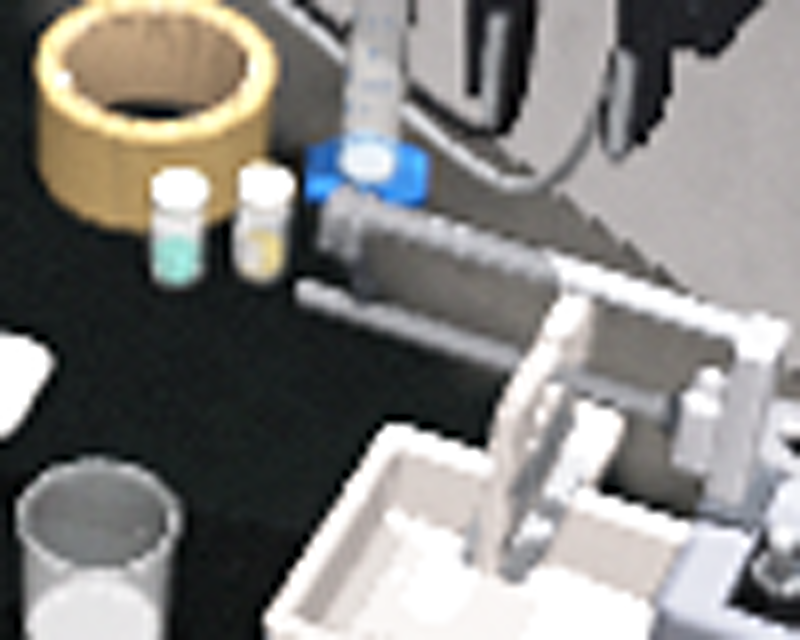

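View pics/top19.png

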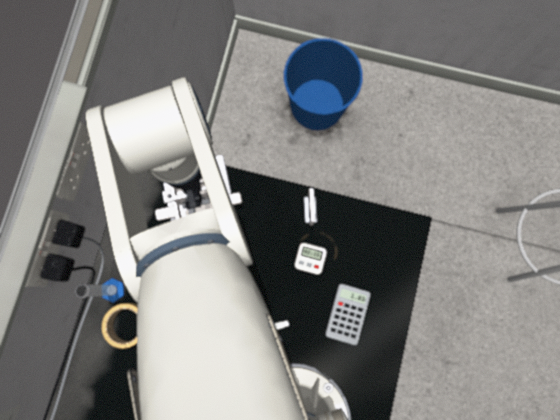

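Request:
arm_command:
  plan:
    - {"translation": [-0.5,3.5,0],"twist": 0.12,"gripper": 0.5}
    - {"translation": [-1.2,7,0],"twist": 0.24,"gripper": 0.5}
    - {"translation": [-2,10.5,0],"twist": 0.36,"gripper": 0.5}
    - {"translation": [-3,14,0.5],"twist": 0.48,"gripper": 0.5}
    - {"translation": [-4,17.5,1],"twist": 0.6,"gripper": 0.5}

```text
clock: 16.48
eef_pos: [499.5, 6.1, 249.0]
tcp_rot: [-3.123, -0.012, -0.4]
contact_force: [0.6, -0.6, -0.0]
opening: 0.5
```

```bash
python3 -c "
from h import *
go(456,-51,200,-1.49)
"
```

```text
at [499.5   6.1 249. ] rot [-3.123 -0.012 -0.4  ] op 0.5 F [ 0.6 -0.6 -0. ] t 16.48 q [0.   0.13 1.89 0.01 1.11 0.39]
MOVE cm [-1.84  7.05  4.75] twist 1.09
```

Request:
arm_command:
  plan:
    - {"translation": [-0.4,1.5,1],"twist": 0.12,"gripper": 0.5}
    - {"translation": [-0.8,3,2],"twist": 0.24,"gripper": 0.5}
    - {"translation": [-1.2,4.5,3],"twist": 0.36,"gripper": 0.5}
    - {"translation": [-1.6,6,4],"twist": 0.48,"gripper": 0.5}
    - {"translation": [-1.8,7,4.7],"twist": 0.6,"gripper": 0.5}

```text
clock: 16.9
eef_pos: [454.4, -51.5, 198.8]
tcp_rot: [-3.122, 0.002, -1.006]
contact_force: [0.1, 0.5, -0.3]
opening: 0.498
```

Request:
arm_command:
  plan:
    - {"translation": [0,0,0],"twist": 0.12,"gripper": 0.5}
    - {"translation": [0,0,0],"twist": 0.24,"gripper": 0.5}
    - {"translation": [0,0,0],"twist": 0.36,"gripper": 0.5}
    - {"translation": [0,0,0],"twist": 0.48,"gripper": 0.5}
    - {"translation": [0,0,0],"twist": 0.49,"gripper": 0.5}

```text
clock: 17.32
eef_pos: [453.6, -51.4, 198.1]
tcp_rot: [-3.127, 0.012, -1.502]
contact_force: [0.0, 0.8, -0.6]
opening: 0.502
```

```bash
python3 -c "
from h import *
go(456,-51,200,-1.49)
import pickle
m=camera_model('wrist');w=grab_frame('wrist');cv2.imwrite('pics/w20.png',w);pickle.dump(m,open('w20.pkl','wb'))
"
```

```text
at [453.6 -51.4 198.1] rot [-3.127  0.012 -1.502] op 0.502 F [ 0.   0.8 -0.6] t 17.32 q [-0.13  0.12  2.02  0.02  0.99  1.37]
MOVE cm [-0.03 -0.25 -0.19] twist -0.012
```

View pics/w20.png

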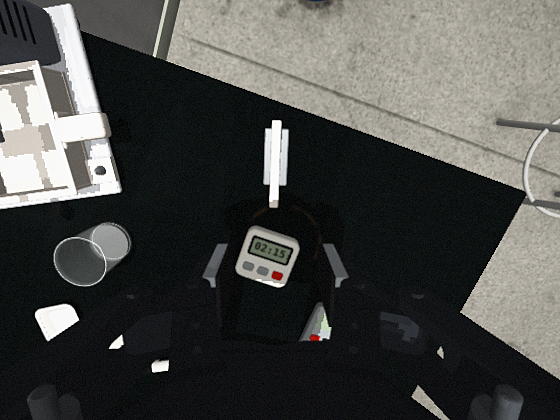

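```bash
python3 -c "
from h import *
import pickle
m=pickle.load(open('w20.pkl','rb'))
w=cv2.imread('pics/w20.png');crop(w,230,110,320,220,6,'pics/w20c.png')
e=onz(m,[(277,121),(274,207)],80);print(e,np.hypot(*(e[0]-e[1])[:2]))
d=e[0]-e[1];phi=np.arctan2(d[1],d[0]);a=phi-np.pi/2;mid=e.mean(0)[:2];print('yaw',a,'mid',mid)
T=mid+27*np.array([np.sin(a),-np.cos(a)]);print('TCP',T)
go(T[0],T[1],51,a)
"
```

```text
[[523.44087617 -47.65287128  80.        ]
 [449.27003392 -50.19077839  80.        ]] 74.21424939308883
yaw -1.5365926253805342 mid [486.35545505 -48.92182483]
TCP [459.37124706 -49.84514472]
at [453.7 -51.4 198.2] rot [-3.127  0.011 -1.496] op 0.503 F [-0.5  0.1 -0.9] t 17.37 q [-0.13  0.12  2.02  0.02  0.99  1.36]
MOVE cm [ 0.05 -0.36 14.72] twist 0.041
```

View pics/w20c.png

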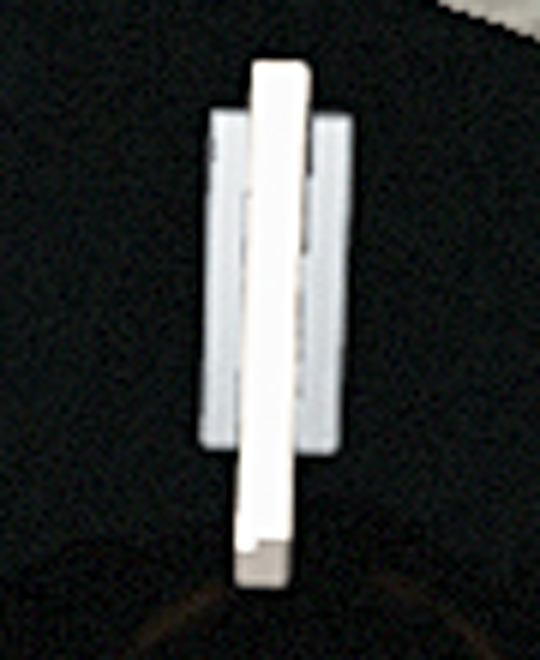

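Request:
arm_command:
  plan:
    - {"translation": [0,-0.1,3],"twist": 0.02,"gripper": 0.5}
    - {"translation": [0,-0.2,6],"twist": 0.04,"gripper": 0.5}
    - {"translation": [0.05,-0.3,9],"twist": 0.04,"gripper": 0.5}
    - {"translation": [0.05,-0.36,11],"twist": 0.04,"gripper": 0.5}
    - {"translation": [0.05,-0.36,11],"twist": 0.04,"gripper": 0.5}

```text
clock: 17.78
eef_pos: [455.9, -49.9, 84.6]
tcp_rot: [-3.134, 0.013, -1.532]
contact_force: [-1.7, 0.3, -0.3]
opening: 0.499
```

```bash
python3 -c "
from h import *
go(459.4,-49.8,51,-1.5366)
import pickle
m=camera_model('wrist');w=grab_frame('wrist');cv2.imwrite('pics/w21.png',w);pickle.dump(m,open('w21.pkl','wb'))
"
```

```text
at [455.9 -49.9  84.6] rot [-3.134  0.013 -1.532] op 0.499 F [-1.7  0.3 -0.3] t 17.78 q [-0.12  0.31  2.11  0.02  0.72  1.39]
MOVE cm [ 0.05 -0.32  3.36] twist 0.005
```

View pics/w21.png

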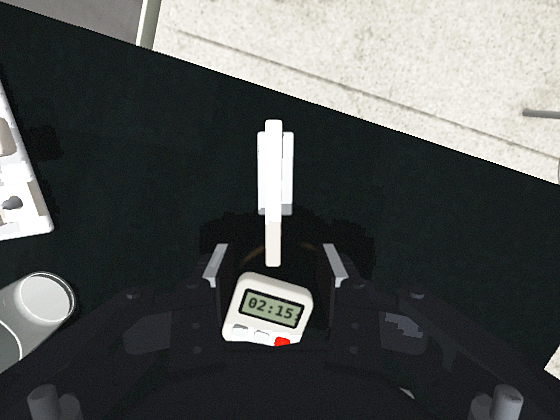

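Request:
arm_command:
  plan:
    - {"translation": [0.05,-0.2,1.5],"twist": 0.005,"gripper": 0.5}
    - {"translation": [0.05,-0.3,3],"twist": 0.005,"gripper": 0.5}
    - {"translation": [0.05,-0.3,3.3],"twist": 0.005,"gripper": 0.45}
    - {"translation": [0.05,-0.3,3.3],"twist": 0.005,"gripper": 0.3}
    - {"translation": [0.05,-0.3,3.3],"twist": 0.005,"gripper": 0.2}

```text
clock: 18.25
eef_pos: [460.9, -50.0, 54.6]
tcp_rot: [-3.131, 0.013, -1.537]
contact_force: [0.1, -0.1, -0.4]
opening: 0.204
```

Request:
arm_command:
  plan:
    - {"translation": [0,0,0],"twist": 0,"gripper": 0}
    - {"translation": [0,0,0],"twist": 0,"gripper": 0}
    - {"translation": [0,0,0],"twist": 0,"gripper": 0}
    - {"translation": [0,0,0],"twist": 0,"gripper": 0}
    - {"translation": [0,0,0],"twist": 0,"gripper": 0}
  squeeze: 50

```text
clock: 18.67
eef_pos: [461.4, -50.1, 55.5]
tcp_rot: [-3.13, 0.012, -1.536]
contact_force: [-1.2, -0.0, 7.8]
opening: 0.082
```

```bash
python3 -c "
from h import *
go(459.4,-49.8,51,-1.5366)
import pickle
m=camera_model('wrist');w=grab_frame('wrist');cv2.imwrite('pics/w22.png',w);pickle.dump(m,open('w22.pkl','wb'))
"
```

```text
at [461.4 -50.1  55.5] rot [-3.13   0.012 -1.536] op 0.082 F [-1.2 -0.   7.8] t 18.67 q [-0.12  0.37  2.11  0.02  0.65  1.4 ]
MOVE cm [-0.03  0.21  0.45] twist 0.0
```

View pics/w22.png

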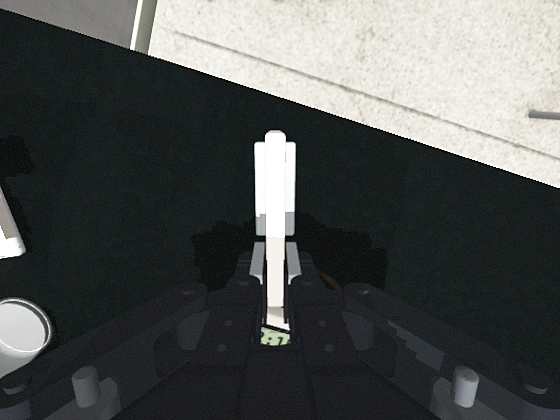

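Request:
arm_command:
  plan:
    - {"translation": [0,0,-1.5],"twist": 0,"gripper": 0}
    - {"translation": [0,0,-4],"twist": 0,"gripper": 0}
    - {"translation": [0,0,-6.5],"twist": 0,"gripper": 0}
    - {"translation": [0,0,-8.5],"twist": -0.05,"gripper": 0}
    - {"translation": [0,0,-9.2],"twist": -0.12,"gripper": 0}

```text
clock: 19.13
eef_pos: [461.8, -51.5, 150.5]
tcp_rot: [-3.125, 0.01, -1.414]
contact_force: [0.2, 0.3, -0.4]
opening: 0.083
```

```bash
python3 -c "
from h import *
go(390,50,147,.2065)
"
```

```text
at [461.8 -51.5 150.5] rot [-3.125  0.01  -1.414] op 0.083 F [ 0.2  0.3 -0.4] t 19.13 q [-0.12  0.2   2.05  0.02  0.87  1.28]
MOVE cm [-11.14   5.52   0.36] twist -1.621
```

Request:
arm_command:
  plan:
    - {"translation": [-0.8,0.4,0],"twist": -0.1,"gripper": 0}
    - {"translation": [-2.2,1.1,0],"twist": -0.22,"gripper": 0}
    - {"translation": [-3.6,1.8,0],"twist": -0.34,"gripper": 0}
    - {"translation": [-5,2.5,0.1],"twist": -0.46,"gripper": 0}
    - {"translation": [-6.4,3.2,0.1],"twist": -0.58,"gripper": 0}

```text
clock: 19.55
eef_pos: [419.6, 7.2, 149.7]
tcp_rot: [-3.122, -0.001, -0.829]
contact_force: [0.1, -0.1, -1.7]
opening: 0.083
```

```bash
python3 -c "
from h import *
go(390,50,147,.2065)
"
```

```text
at [419.6   7.2 149.7] rot [-3.122e+00 -1.000e-03 -8.290e-01] op 0.083 F [ 0.1 -0.1 -1.7] t 19.55 q [0.   0.13 2.14 0.02 0.85 0.82]
MOVE cm [-5.15 -0.71  0.27] twist -1.035
```

Request:
arm_command:
  plan:
    - {"translation": [-1,-0.1,0],"twist": -0.12,"gripper": 0}
    - {"translation": [-2,-0.3,0],"twist": -0.24,"gripper": 0}
    - {"translation": [-3,-0.4,0.1],"twist": -0.36,"gripper": 0}
    - {"translation": [-4,-0.5,0.2],"twist": -0.48,"gripper": 0}
    - {"translation": [-5,-0.7,0.2],"twist": -0.6,"gripper": 0}

```text
clock: 19.97
eef_pos: [390.3, 49.1, 147.8]
tcp_rot: [-3.126, -0.012, -0.223]
contact_force: [-0.1, -0.3, -2.0]
opening: 0.081
```

```bash
python3 -c "
from h import *
go(390,110,146,.2065)
"
```

```text
at [390.3  49.1 147.8] rot [-3.126 -0.012 -0.223] op 0.081 F [-0.1 -0.3 -2. ] t 19.97 q [0.11 0.09 2.19 0.01 0.84 0.33]
MOVE cm [-1.38 -5.93  0.26] twist -0.429
```

Request:
arm_command:
  plan:
    - {"translation": [-0.3,-1.5,0],"twist": -0.1,"gripper": 0}
    - {"translation": [-0.6,-3,0.1],"twist": -0.2,"gripper": 0}
    - {"translation": [-1,-4.5,0.2],"twist": -0.3,"gripper": 0}
    - {"translation": [-1.4,-5.9,0.2],"twist": -0.4,"gripper": 0}
    - {"translation": [-1.4,-5.9,0.2],"twist": -0.429,"gripper": 0}

```text
clock: 20.38
eef_pos: [389.8, 111.5, 146.8]
tcp_rot: [-3.132, -0.018, 0.213]
contact_force: [0.4, -0.6, -1.5]
opening: 0.086
```

```bash
python3 -c "
from h import *
go(389.9,164,143.5,.2065)
"
```

```text
at [389.8 111.5 146.8] rot [-3.132 -0.018  0.213] op 0.086 F [ 0.4 -0.6 -1.5] t 20.38 q [0.27 0.11 2.17 0.01 0.84 0.05]
MOVE cm [ 1.12 -5.12  0.4 ] twist 0.007
```

Request:
arm_command:
  plan:
    - {"translation": [0.3,-1.5,0.1],"twist": 0.007,"gripper": 0}
    - {"translation": [0.6,-3,0.2],"twist": 0.007,"gripper": 0}
    - {"translation": [0.9,-4.2,0.3],"twist": 0.007,"gripper": 0}
    - {"translation": [1.1,-5.1,0.4],"twist": 0.007,"gripper": 0}
    - {"translation": [1.1,-5.1,0.4],"twist": 0.007,"gripper": 0}

```text
clock: 20.8
eef_pos: [389.9, 164.9, 143.6]
tcp_rot: [-3.132, -0.019, 0.207]
contact_force: [0.3, -0.1, -1.0]
opening: 0.081
```

```bash
python3 -c "
from h import *
go(389.9,164,143.5,.2065)
import pickle
m=camera_model('wrist');w=grab_frame('wrist');cv2.imwrite('pics/w23.png',w);pickle.dump(m,open('w23.pkl','wb'))
t=grab_frame('scene');crop(t,250,100,370,190,6.6,'pics/s23.png')
"
```

```text
at [389.9 164.9 143.6] rot [-3.132 -0.019  0.207] op 0.081 F [ 0.3 -0.1 -1. ] t 20.8 q [0.39 0.15 2.14 0.01 0.83 0.18]
MOVE cm [-0.02  0.09  0.01] twist 0.001
```

View pics/w23.png

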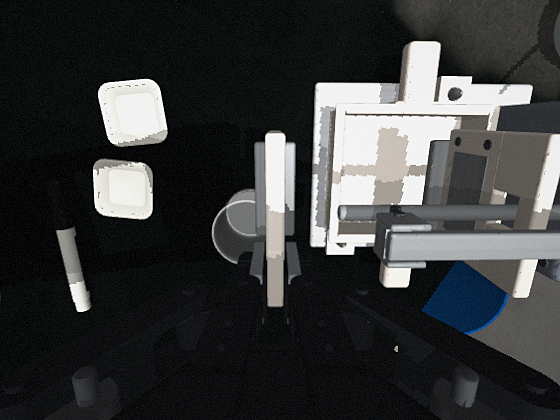

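View pics/s23.png

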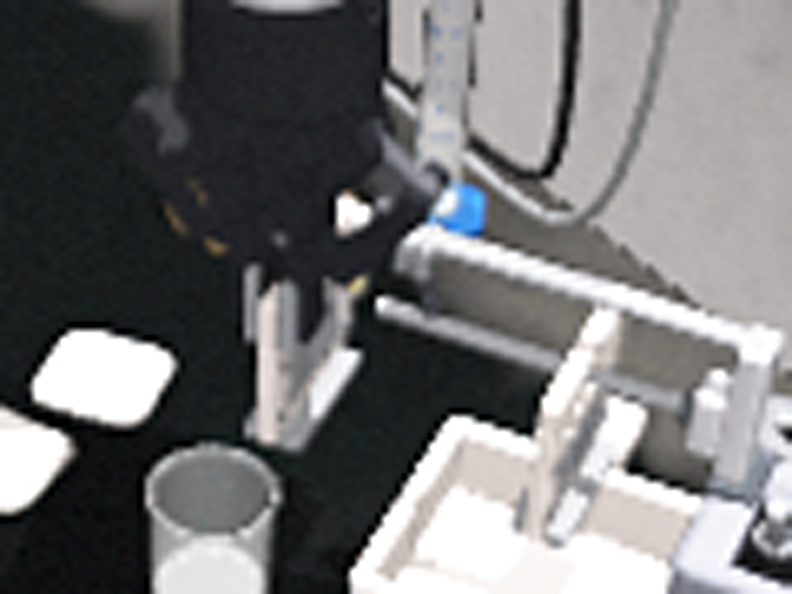

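Request:
arm_command:
  plan:
    - {"translation": [0.8,0,0],"twist": 0,"gripper": 0}
    - {"translation": [1.6,0,0],"twist": 0,"gripper": 0}
    - {"translation": [2.5,0,0.05],"twist": 0,"gripper": 0}
    - {"translation": [3.4,0,0.05],"twist": 0,"gripper": 0}
    - {"translation": [4.2,0,0.05],"twist": 0,"gripper": 0}

```text
clock: 21.32
eef_pos: [432.1, 172.3, 143.8]
tcp_rot: [-3.132, -0.018, 0.207]
contact_force: [0.1, 0.5, -0.2]
opening: 0.086
```

```bash
python3 -c "
from h import *
go(389.9,164,143.5,.2065)
w=grab_frame('wrist');crop(w,210,60,430,320,3,'pics/w24.png')
"
```

```text
at [432.1 172.3 143.8] rot [-3.132 -0.018  0.207] op 0.086 F [ 0.1  0.5 -0.2] t 21.32 q [0.37 0.21 2.06 0.01 0.85 0.16]
MOVE cm [-4.3  -0.05 -0.05] twist 0.0
```

View pics/w24.png

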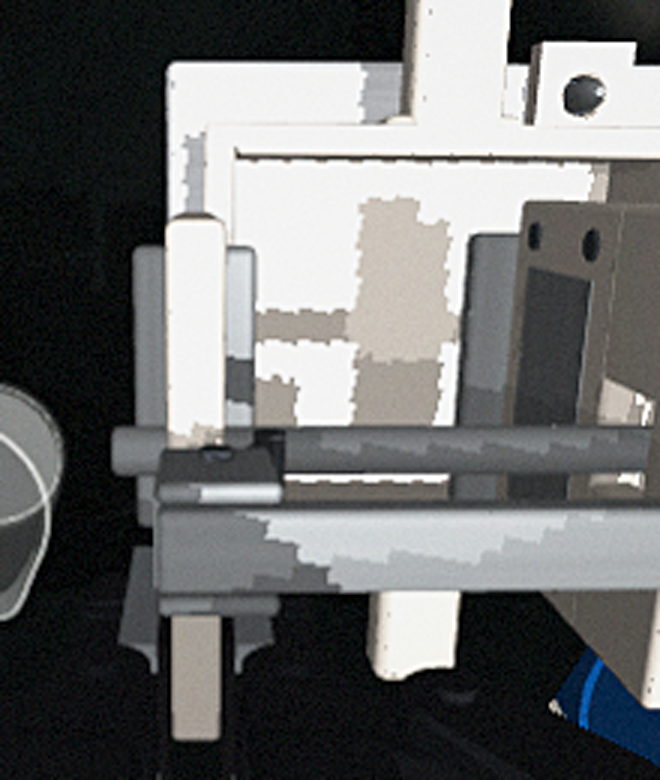

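On the rod, through the eye (tip visible left of plate at crop (115,450)). Continue.

Request:
arm_command:
  plan:
    - {"translation": [0.8,0,0],"twist": 0,"gripper": 0}
    - {"translation": [1.6,0,0],"twist": 0,"gripper": 0}
    - {"translation": [2.5,0,0.05],"twist": 0,"gripper": 0}
    - {"translation": [3.4,0,0.05],"twist": 0,"gripper": 0}
    - {"translation": [4.2,0,0.05],"twist": 0,"gripper": 0}

```text
clock: 21.78
eef_pos: [475.9, 181.7, 144.4]
tcp_rot: [-3.132, -0.02, 0.207]
contact_force: [-0.3, 0.4, -1.0]
opening: 0.08
```

```bash
python3 -c "
from h import *
go(389.9,164,143.5,.2065)
w=grab_frame('wrist');cv2.imwrite('pics/w25.png',w)
"
```

```text
at [475.9 181.7 144.4] rot [-3.132 -0.02   0.207] op 0.08 F [-0.3  0.4 -1. ] t 21.78 q [0.36 0.27 1.97 0.01 0.88 0.15]
MOVE cm [-8.78 -0.03 -0.09] twist 0.0
```

View pics/w25.png

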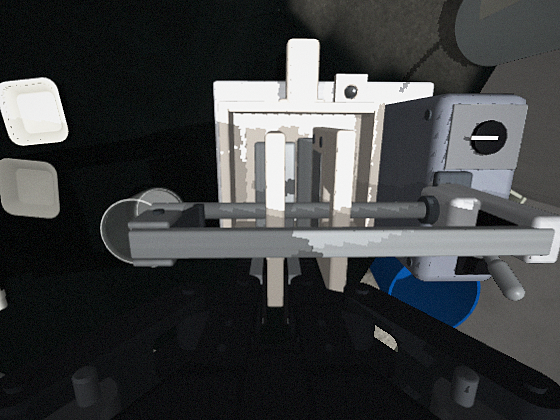

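Request:
arm_command:
  plan:
    - {"translation": [0.3,0,0],"twist": 0,"gripper": 0}
    - {"translation": [0.4,0,0.15],"twist": 0,"gripper": 0}
    - {"translation": [0.4,0,0.3],"twist": 0,"gripper": 0}
    - {"translation": [0.4,0,0.45],"twist": 0,"gripper": 0}
    - {"translation": [0.4,0,0.5],"twist": 0,"gripper": 0}

```text
clock: 22.25
eef_pos: [480.8, 182.9, 139.4]
tcp_rot: [-3.132, -0.021, 0.207]
contact_force: [-0.9, -0.1, -0.4]
opening: 0.08
```

Request:
arm_command:
  plan:
    - {"translation": [0,0,0],"twist": 0,"gripper": 0.1}
    - {"translation": [0,0,0],"twist": 0,"gripper": 0.15}
    - {"translation": [0,0,0],"twist": 0,"gripper": 0.2}
    - {"translation": [0,0,0],"twist": 0,"gripper": 0.2}
    - {"translation": [0,0,0],"twist": 0,"gripper": 0.2}

```text
clock: 22.67
eef_pos: [480.9, 182.9, 139.5]
tcp_rot: [-3.132, -0.021, 0.207]
contact_force: [0.3, 0.3, -0.1]
opening: 0.196
```

```bash
python3 -c "
from h import *
go(389.9,164,143.5,.2065)
w=grab_frame('wrist');cv2.imwrite('pics/w26.png',w)
"
```

```text
at [480.9 182.9 139.5] rot [-3.132 -0.021  0.207] op 0.196 F [ 0.3  0.3 -0.1] t 22.67 q [0.36 0.29 1.97 0.01 0.87 0.14]
MOVE cm [-9.28 -0.03 -0.6 ] twist 0.0
```

View pics/w26.png

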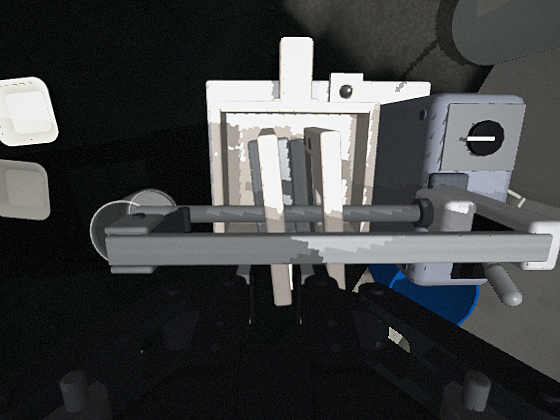

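Request:
arm_command:
  plan:
    - {"translation": [0,0,-0.5],"twist": 0,"gripper": 0.2}
    - {"translation": [0,0,-1.2],"twist": 0,"gripper": 0.2}
    - {"translation": [0,0,-2],"twist": 0,"gripper": 0.2}
    - {"translation": [0,0,-3],"twist": 0,"gripper": 0.2}
    - {"translation": [0,0,-4],"twist": 0,"gripper": 0.2}

```text
clock: 23.13
eef_pos: [480.2, 182.4, 180.8]
tcp_rot: [-3.132, -0.022, 0.207]
contact_force: [0.3, 0.4, 1.0]
opening: 0.197
```

Request:
arm_command:
  plan:
    - {"translation": [0,0,-2],"twist": 0,"gripper": 0.1}
    - {"translation": [0,0,-4],"twist": 0,"gripper": 0}
    - {"translation": [0,0,-6],"twist": 0,"gripper": 0}
    - {"translation": [0,0,-8],"twist": 0,"gripper": 0}
    - {"translation": [0,0,-9],"twist": 0,"gripper": 0}

```text
clock: 23.55
eef_pos: [479.5, 181.4, 274.2]
tcp_rot: [-3.131, -0.026, 0.207]
contact_force: [-0.0, -0.8, 0.5]
opening: -0.001
```

```bash
python3 -c "
from h import *
go(389.9,164,143.5,.2065)
import pickle
m=camera_model('wrist');w=grab_frame('wrist');cv2.imwrite('pics/w27.png',w);pickle.dump(m,open('w27.pkl','wb'))
t=grab_frame('scene');cv2.imwrite('pics/s27f.png',t);crop(t,280,110,390,200,7,'pics/s27.png')
"
```

```text
at [479.5 181.4 274.2] rot [-3.131 -0.026  0.207] op -0.001 F [-0.  -0.8  0.5] t 23.55 q [0.35 0.12 1.84 0.01 1.16 0.14]
MOVE cm [-9.46 -0.   12.84] twist 0.0
```

View pics/w27.png

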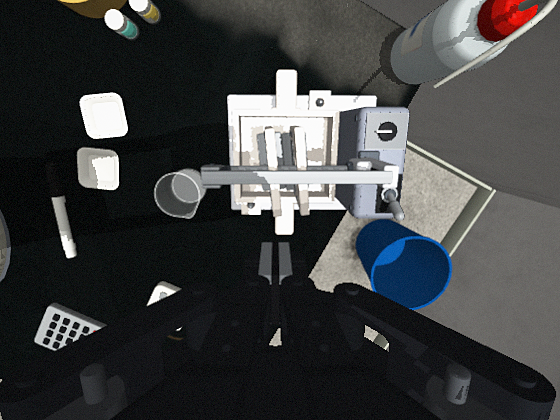

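View pics/s27.png

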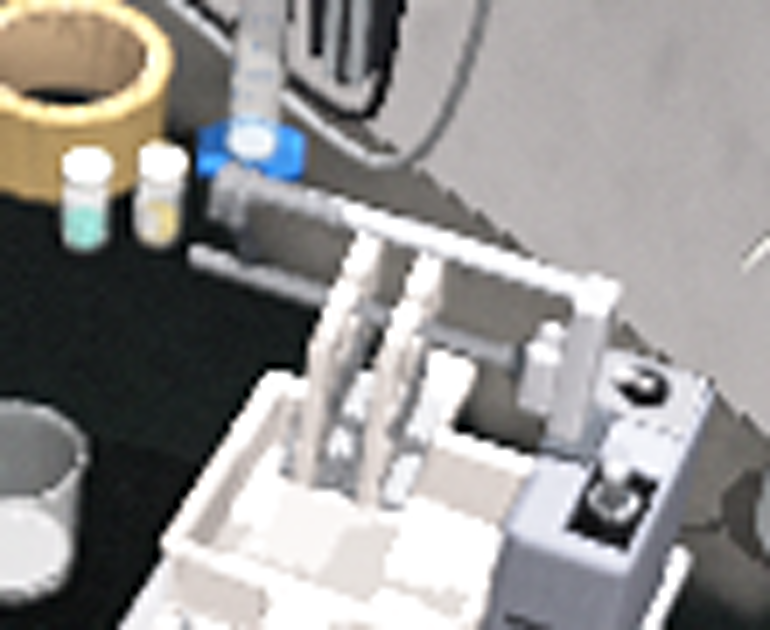

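```bash
python3 -c "
from h import *
import pickle
m=pickle.load(open('w27.pkl','rb'))
w=cv2.imread('pics/w27.png');crop(w,200,90,430,250,3.4,'pics/w27c.png')
print(proj(m,[[597.7,192.6,153],[594.7,206.7,127],[555.7,227.1,124],[590,220,124]]))
x=np.array([.9787,.2051]);y=np.array([-.2051,.9787]);o=np.array([555.7,227.1])
P=o+34*x-68*y;print(P);Q=o+34*x-28*y;print(Q)
go(P[0],P[1],225,.2065)
"
```

```text
[[399.91706001 214.18664041]
 [390.33131427 192.87010841]
 [357.51421903 164.37859055]
 [388.64876882 178.44114896]]
[602.9226 167.5218]
[594.7186 206.6698]
at [479.6 181.5 273.2] rot [-3.131 -0.026  0.207] op -0.003 F [ 0.7 -0.5  0. ] t 23.65 q [0.35 0.12 1.84 0.01 1.15 0.14]
MOVE cm [11.66  3.95  5.08] twist 0.0
```

View pics/w27c.png

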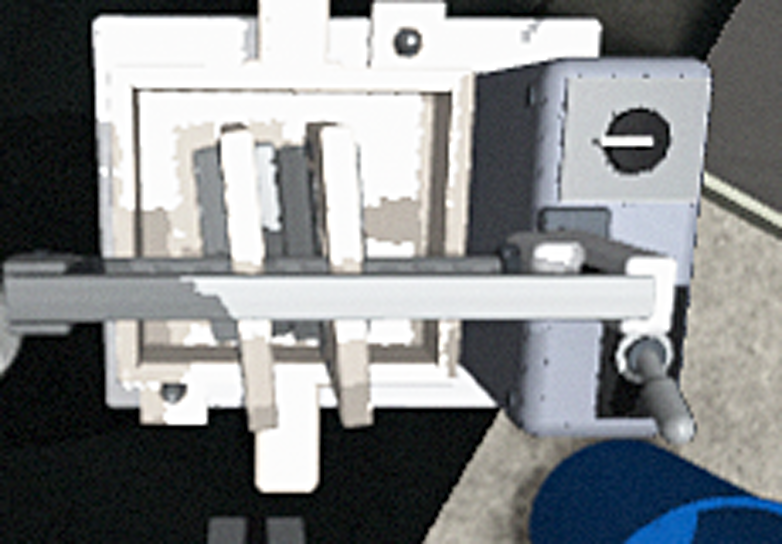

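View pics/s27f.png

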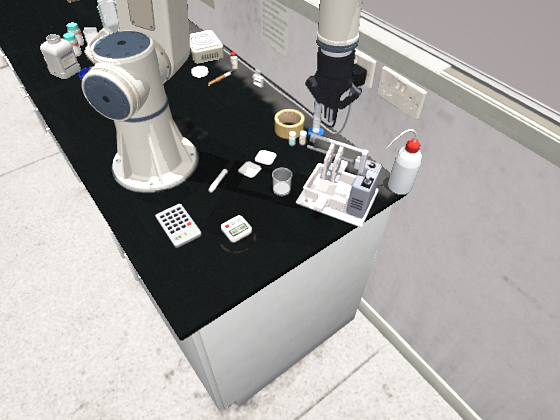

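Request:
arm_command:
  plan:
    - {"translation": [2.5,1,0.5],"twist": 0,"gripper": 0}
    - {"translation": [5.5,2,1.5],"twist": 0,"gripper": 0}
    - {"translation": [8.5,3,3],"twist": 0,"gripper": 0}
    - {"translation": [11,3.9,4.5],"twist": 0,"gripper": 0}
    - {"translation": [11.6,3.9,5],"twist": 0,"gripper": 0}

```text
clock: 24.07
eef_pos: [604.3, 166.8, 222.2]
tcp_rot: [-3.132, -0.024, 0.206]
contact_force: [-1.9, -0.9, 0.2]
opening: 0.005
```

```bash
python3 -c "
from h import *
go(602.9,167.5,140,.2065)
"
```

```text
at [604.3 166.8 222.2] rot [-3.132 -0.024  0.206] op 0.005 F [-1.9 -0.9  0.2] t 24.07 q [0.26 0.35 1.66 0.01 1.11 0.05]
MOVE cm [-0.32 -0.02  8.21] twist -0.001
```

Request:
arm_command:
  plan:
    - {"translation": [-0.1,0,2],"twist": 0,"gripper": 0}
    - {"translation": [-0.3,0,4],"twist": 0,"gripper": 0}
    - {"translation": [-0.3,0,6],"twist": 0,"gripper": 0}
    - {"translation": [-0.3,0,7.8],"twist": 0,"gripper": 0}
    - {"translation": [-0.3,0,8.2],"twist": 0,"gripper": 0}

```text
clock: 24.48
eef_pos: [600.2, 166.8, 136.1]
tcp_rot: [-3.132, -0.017, 0.206]
contact_force: [-0.7, -0.5, 0.0]
opening: 0.003
```

```bash
python3 -c "
from h import *
go(594.9,205.7,140,.2065)
w=grab_frame('wrist');cv2.imwrite('pics/w28.png',w)
t=grab_frame('scene');crop(t,310,110,410,210,6,'pics/s28.png')
"
```

```text
at [600.2 166.8 136.1] rot [-3.132 -0.017  0.206] op 0.003 F [-0.7 -0.5  0. ] t 24.48 q [0.26 0.44 1.73 0.01 0.95 0.05]
MOVE cm [ 0.28 -3.92 -0.35] twist -0.001
```

View pics/w28.png

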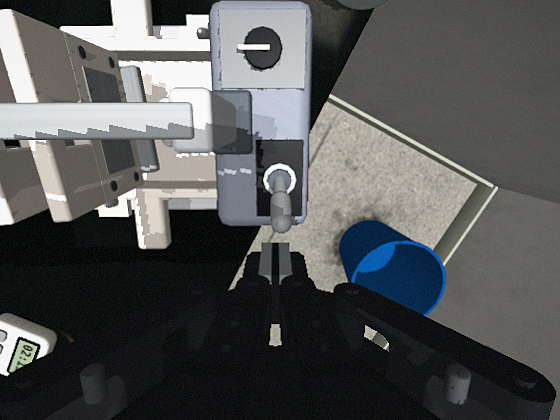

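View pics/s28.png

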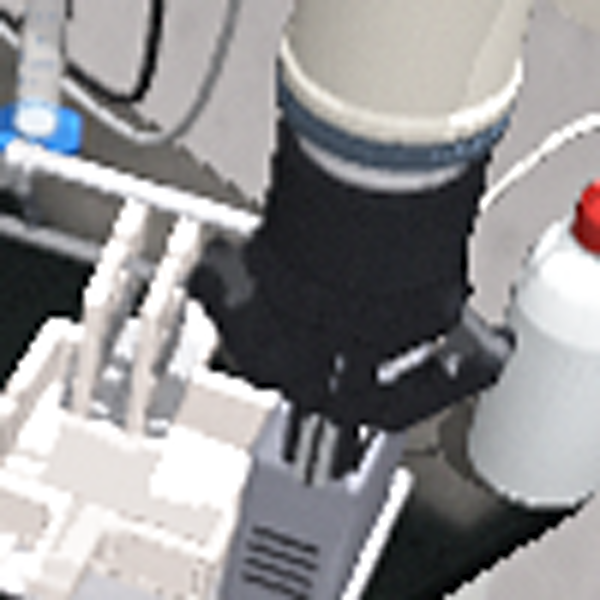

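Request:
arm_command:
  plan:
    - {"translation": [0.3,-0.6,-0.3],"twist": 0,"gripper": 0}
    - {"translation": [0.3,-1.2,-0.3],"twist": 0,"gripper": 0}
    - {"translation": [0.3,-1.8,-0.3],"twist": 0,"gripper": 0}
    - {"translation": [0.3,-2.4,-0.3],"twist": 0,"gripper": 0}
    - {"translation": [0.3,-3,-0.3],"twist": 0,"gripper": 0}

```text
clock: 25.0
eef_pos: [598.8, 197.8, 143.0]
tcp_rot: [-3.132, -0.022, 0.206]
contact_force: [0.7, -1.9, 2.0]
opening: -0.004
```

```bash
python3 -c "
from h import *
go(594.9,205.7,140,.2065)
w=grab_frame('wrist');cv2.imwrite('pics/w29.png',w)
"
```

```text
at [598.8 197.8 143. ] rot [-3.132 -0.022  0.206] op -0.004 F [ 0.7 -1.9  2. ] t 25.0 q [0.31 0.44 1.71 0.01 0.96 0.1 ]
MOVE cm [-0.23 -0.85  0.3 ] twist -0.0
```

View pics/w29.png

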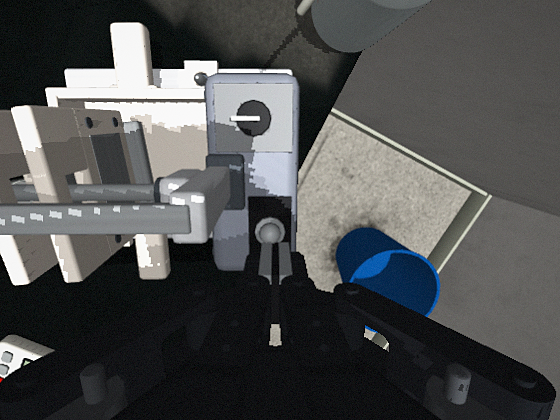

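Request:
arm_command:
  plan:
    - {"translation": [-0.2,-0.3,0.1],"twist": 0,"gripper": 0}
    - {"translation": [-0.2,-0.6,0.1],"twist": 0,"gripper": 0}
    - {"translation": [-0.2,-0.8,0.1],"twist": 0,"gripper": 0}
    - {"translation": [-0.2,-1.0,0.1],"twist": 0,"gripper": 0}
    - {"translation": [-0.2,-1.0,0.1],"twist": 0,"gripper": 0}

```text
clock: 25.47
eef_pos: [596.6, 202.5, 142.3]
tcp_rot: [3.142, -0.024, 0.209]
contact_force: [11.1, -31.4, 3.9]
opening: -0.002
```

```bash
python3 -c "
from h import *
go(594.9,205.7,140,.2065)
w=grab_frame('wrist');crop(w,150,120,350,280,4,'pics/w30.png')
"
```

```text
at [596.6 202.5 142.3] rot [ 3.142 -0.024  0.209] op -0.002 F [ 11.1 -31.4   3.9] t 25.47 q [ 0.33  0.44  1.72 -0.    0.96  0.12]
MOVE cm [-0.11 -0.35  0.22] twist 0.002
```

View pics/w30.png

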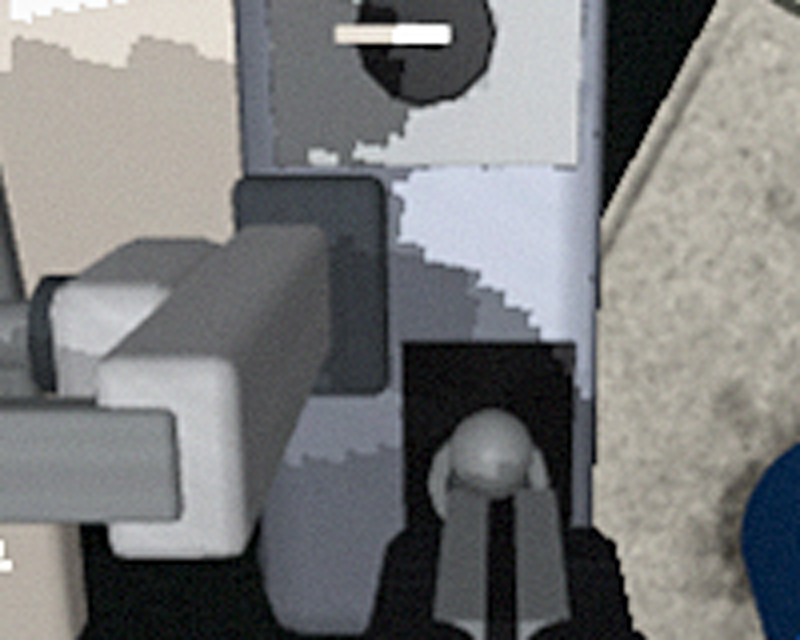

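Request:
arm_command:
  plan:
    - {"translation": [0,0.5,0],"twist": 0,"gripper": 0}
    - {"translation": [0,1.2,0],"twist": 0,"gripper": 0}
    - {"translation": [0,2.2,0],"twist": 0,"gripper": 0}
    - {"translation": [0,3.2,-0.5],"twist": 0,"gripper": 0}
    - {"translation": [0,4,-1.5],"twist": 0,"gripper": 0}

```text
clock: 25.93
eef_pos: [603.6, 162.4, 156.5]
tcp_rot: [-3.141, -0.021, 0.209]
contact_force: [0.1, 1.3, 0.8]
opening: -0.004
```

```bash
python3 -c "
from h import *
go(594.9,205.7,140,.2065)
import pickle
m=camera_model('wrist');pickle.dump(m,open('w31.pkl','wb'))
w=grab_frame('wrist');cv2.imwrite('pics/w31f.png',w);crop(w,150,80,350,260,4,'pics/w31.png')
x=np.array([.9787,.2051]);y=np.array([-.2051,.9787]);o=np.array([555.7,227.1])
for a in(-.5,-.25,0,.25,.5):
  P=o+34*x+(-28+25*np.sin(a))*y
  print(a,(proj(m,[[*P,127+25*np.cos(a)]])[0]-[150,80])*4)
"
```

```text
at [603.6 162.4 156.5] rot [-3.141 -0.021  0.209] op -0.004 F [0.1 1.3 0.8] t 25.93 q [ 0.26  0.42  1.72 -0.    0.99  0.05]
MOVE cm [ 0.01 -4.41  1.65] twist 0.002
-0.5 [504.70025781 445.34962151]
-0.25 [505.27281727 403.65939797]
0 [505.57715278 354.83849138]
0.25 [505.57232384 303.05494259]
0.5 [505.25337966 253.08724588]
```

View pics/w31.png

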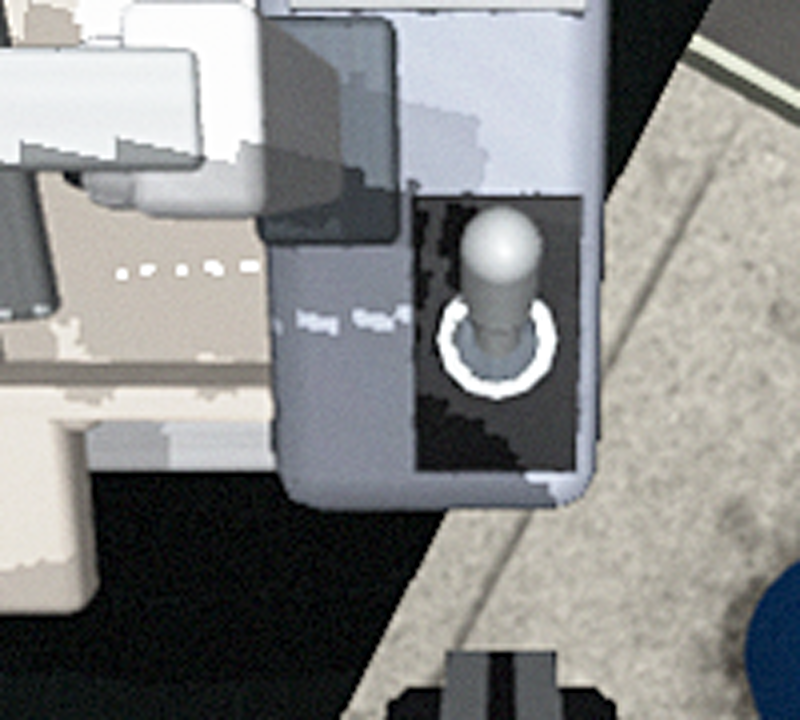

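Request:
arm_command:
  plan:
    - {"translation": [-1,2,-3],"twist": 0,"gripper": 0}
    - {"translation": [-2,5,-6],"twist": 0,"gripper": 0}
    - {"translation": [-3,9,-8],"twist": 0,"gripper": 0}
    - {"translation": [-4,13,-9],"twist": 0,"gripper": 0}
    - {"translation": [-5,17,-9],"twist": 0,"gripper": 0}

```text
clock: 26.4
eef_pos: [591.0, -10.6, 251.9]
tcp_rot: [3.141, -0.031, 0.209]
contact_force: [0.5, -0.4, -0.1]
opening: -0.003
```

Request:
arm_command:
  plan:
    - {"translation": [-2,4,0],"twist": 0,"gripper": 0}
    - {"translation": [-4,8,0],"twist": 0,"gripper": 0}
    - {"translation": [-6,12,0],"twist": 0,"gripper": 0}
    - {"translation": [-7,15,0],"twist": 0,"gripper": 0}
    - {"translation": [-7,15,0],"twist": 0,"gripper": 0}

```text
clock: 26.82
eef_pos: [552.5, -178.0, 250.8]
tcp_rot: [3.138, -0.031, 0.205]
contact_force: [1.1, 0.4, -0.0]
opening: -0.003
```

```bash
python3 -c "
from h import *
go(594.9,205.7,140,.2065)
t=grab_frame('top');cv2.imwrite('pics/top32.png',t);crop(t,130,130,280,280,5,'pics/t32.png')
t=grab_frame('scene');cv2.imwrite('pics/s32f.png',t);crop(t,260,110,410,230,5,'pics/s32.png')
"
```

```text
at [ 552.5 -178.   250.8] rot [ 3.138 -0.031  0.205] op -0.003 F [ 1.1  0.4 -0. ] t 26.82 q [-0.32  0.25  1.73  0.01  1.13 -0.53]
MOVE cm [ 11.62 -36.75  11.32] twist -0.001
```

View pics/t32.png

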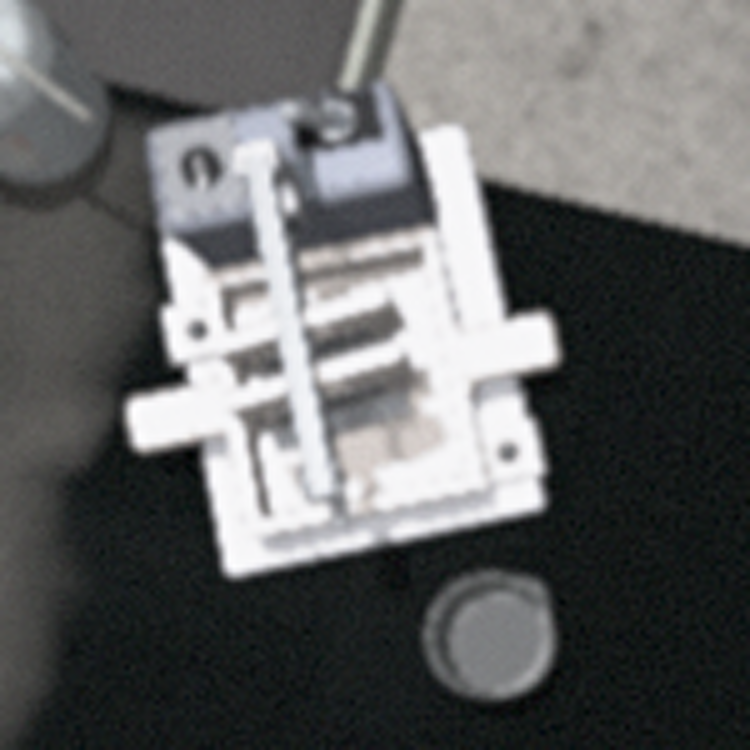

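View pics/s32.png

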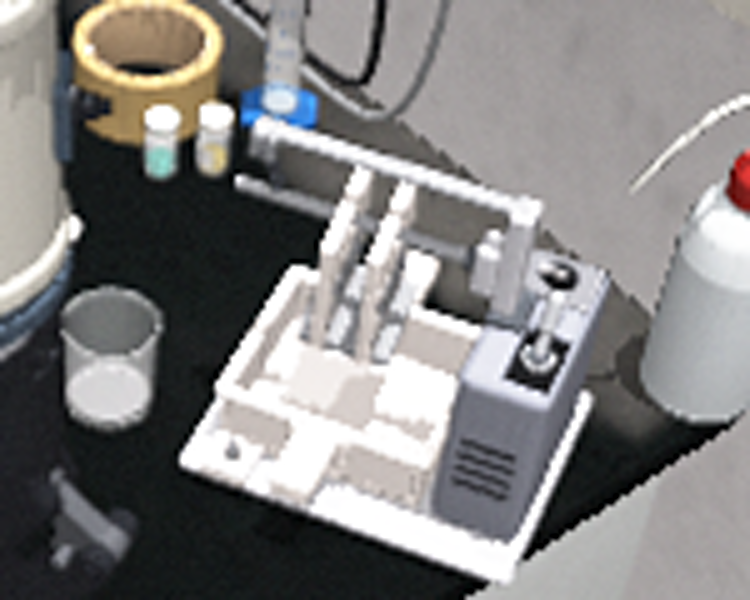

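View pics/s32f.png

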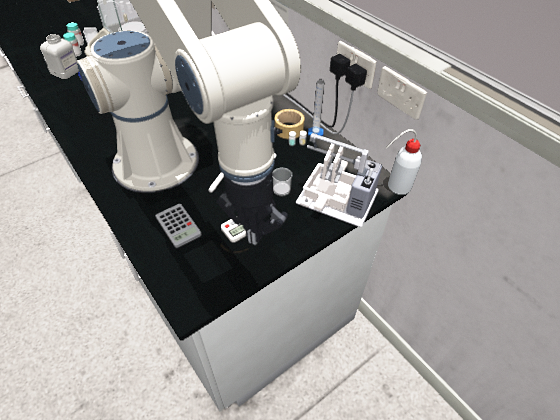

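View pics/top32.png

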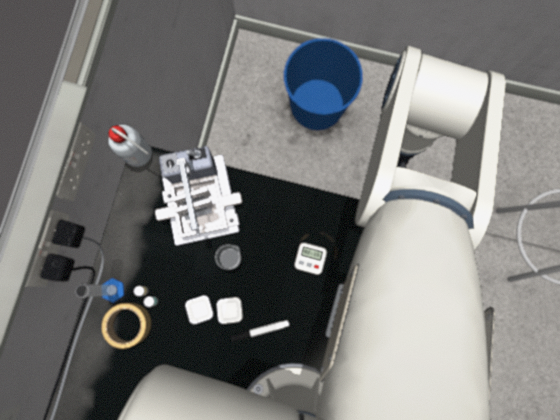

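```bash
python3 -c "
from h import *
a=cv2.imread('pics/s0.png') if 0 else cv2.imread('pics/scene0.png');b=cv2.imread('pics/s32f.png')
def c(i):return cv2.resize(i[125:165,300:350],None,fx=8,fy=8,interpolation=cv2.INTER_CUBIC)
g=cv2.imread('pics/s15f.png')
cv2.imwrite('pics/flap.png',np.hstack([c(a),c(b)]))
ms=camera_model('scene')
x=np.array([.9787,.2051,0]);
for n,tip in(('img',np.array([414,196.5,150.])),('spec',np.array([423.6,199.5,150.]))):
  print(n,((proj(ms,[tip,tip+15*x+[0,0,32],tip+25*x+[0,0,6],tip+62*x])-[300,125])*8).round())
"
```

```text
img [[ 57. 169.]
 [106. 106.]
 [129. 178.]
 [234. 227.]]
spec [[ 86. 176.]
 [137. 114.]
 [159. 185.]
 [264. 234.]]
```

View pics/flap.png

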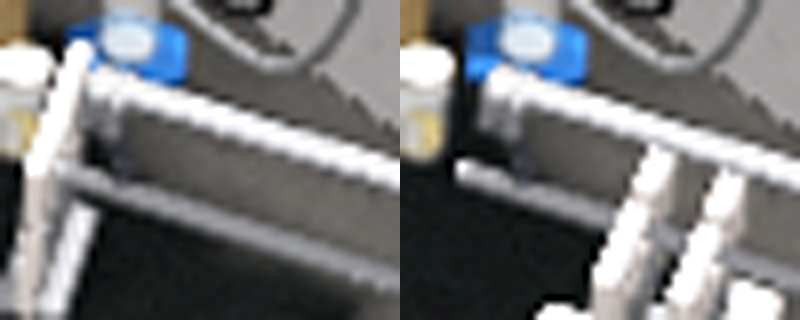

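```bash
python3 -c "
from rig import job,sense
print(sense()['contact_force']);print(job.sign_off())"
```

```text
[ 1.04190795  0.22193294 -0.42351079]
the job is handed in; nothing more can be done
None
```

The dip tester is loaded and switched on, and I handed the job in at about 27 s.

- **Order:** I seated the trough first, with the rod still empty. Then I hung the carriers, and switched on last.
- **Trough:** The top and scene views show it flat on the plate, with both pins up through the ears.
- **Carriers:** Only two were on the bench, and both hang by their eyes about 62 and 90 mm behind the rod tip. They are turned slightly on the rod, because a finger brushed them as I released the second one.
- **Flap:** It looks the same in the scene image as it did at the start, so it has dropped shut.
- **Switch:** The last wrist image puts the handle at the "on" stop, about +0.5 rad from upright.
- **Bystanders:** I did not touch the beaker or the timer. They look unmoved in the final images, though I did not measure them.

**Contacts and disagreements:**
- A brief force of about 33 N came while sliding the trough in, probably against a small fitting on the housing front. About 33 N showed again when the switch reached its stop; both are under the 40 N limit.
- The top camera placed the tester and trough 2–4 mm off from the wrist camera, so I used the wrist camera for the fits.
- The rod tip appeared about 10 mm farther out than I had worked out from the seat position. I used the image position, and if the worked-out one is right, the nearer carrier is about 52 mm in, which still clears the 50 mm needed.

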